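Sort the baking kit into trays and press

ROBOT

A 6-joint arm with a two-finger parallel gripper is mounted at the origin on the work surface. World frame = base frame: x ahead of the robot, y to its left, z up, the work surface at z = 0. Lengths are in mm, angles in rad, forces in N, time in s.
With the tool pointing down it reaches from about 400 to 925 mm from the base axis. Payload 12.5 kg.
Tool frame: the origin (TCP) lies on the mounting face of the last link; the fingertips stand 190 mm ahead of it and the grasp point (between the pads) lies 171 mm ahead of it (ctrl.tip_reach is the distance from the TCP to the fingertips, in mm); z points along the fingers, y is the line along which they close (so a half turn about z gives the same grasp; the last joint's range is limited). The gripper opens to 95 mm and grips with 3 to 60 N. Pads are 20 mm wide; open, the fingers measure 119 mm over their backs; the gripper's body (75 mm by 180 mm) begins 59 mm behind the grasp point.
Start: joints at [1.015, 0.491, 1.559, -0, 1.092, -0.106], TCP at [271.718, 562.845, 404.761] pointing down, gripper open.
Joint ranges: [-3.1, 3.1], [-0.84, 2.19], [0.05, 2.79], [-1.13, 4.28], [0.06, 2.93], [-2.69, 2.69]. Speed limits (rad/s): [2.22, 2.22, 2.79, 3.14, 3.14, 3.14].

INTERFACE

Orientations are given as a rotation vector (axis times angle).
In Python, from bench import ctrl gives the robot as it stands.
- The arm moves only by the shell command python3 -m creep 'ROWS'. ROWS is JSON, a list of rows, each an object of numbers: "grip": the finger opening in mm, from 0 to 95.1; "x", "y", "z": the shift along the tool's x, y, z in units of 30 mm (1.0 is 30 mm); "ax", "ay", "az": the turn, a rotation vector about the tool's x, y, z in units of 8 degrees (1.0 is 8 degrees). In form: [{"grip": .., "x": .., "y": .., "z": .., "ax": .., "ay": .., "az": ..}, ...]. A call has 1 to 8 rows; each row is the pose to reach, as a shift and turn from the pose commanded when the call began, along the tool's axes at that moment; what a row does not reach only later rows make up. A row lasts 1/10 s, in which the tool goes at most 50 mm and 8.59 degrees, less where a joint would pass 70% of its speed; a pose out of reach is approached as far as the arm can. A call with a gripper value outside its range is refused whole. The fingers move at their own pace and stop on an object; the grip force is fixed at half the most. Time passes only in rows, so rows that repeat a pose let the fingers close. It gives the time, the measured TCP pose, the force, the opening and the grip force at its end, in the units of the state.
- ctrl.get_state(): the state, without advancing time (a new reading comes with each control period).
- ctrl.snapshot(name): name is "scene" or "top" or "wrist"; returns the picture (420x560x3 uint8, red, green, blue); there is no depth.
- ctrl.calibration(name): a dict with "fx", "fy", "cx", "cy" (pixels), "rvec" (rotation vector, rad) and "tvec" (3), from world to camera coordinates, as OpenCV has them; the wrist camera has in their place "tool_from_camera" (4x4, takes a point from camera to tool coordinates, whose origin is the TCP and whose axes are the flange's). Camera axes: x right, y down, z forward; pixel columns grow to the right and rows downward; lengths in mm; the calibration is good to about 2 mm. A picture is of the moment at which its call begins: read the wrist's pose just before it. calibration takes no time and is no camera call.
- ctrl.close_job(): hands the job in; it is judged then, once.
The state is a dict: "time_s": time; "q": joint angles; "qd": joint speeds; "effort": joint torques, N m; "position": TCP position; "ee_rot": TCP orientation; "ft_force": force on the tool from outside, world axes, zero at the start; "torque": the same for the moment, N m; "width": finger opening in mm; "gripper_force": force on a finger pad.
Only numpy, scipy, OpenCV 4.12 (cv2) and the standard library are available. Lean on these libraries where they do the work, as an engineer would, in place of code of your own. Each camera call takes 0.05 s, during which the arm holds its last target. There are 200 camera calls.

TASK

Sort the baking kit on the sideboard: stand both steel cookie cutters in the round baking tray and both wooden cookie stamps, handles up, in the rectangular one, each flat on the tray's floor. Take the top aluminium plate, and only that one, out of the spring-loaded holder and lay it flat and centred on the round bed of the wooden press. Leave the tureen where it stands.

Things in the scene. Friction and masses are not known exactly. Their poses are not given: they have to be found in the camera images.
- cutter_round: Round stainless cookie cutter standing upright like a short tube: outer diameter 50, wall 3, height 35 mm, open at top and bottom. Origin at the centre of its underside, z up.
- cutter_square: Square stainless cookie cutter: 48 x 48 mm outside, wall 3, height 35 mm, open at top and bottom. Origin at the centre of its underside, x and y along the sides, z up; yaw at the start within 0.5 rad of the world axes.
- stamp_round: Wooden cookie stamp with a round head (diameter 52, 14 mm high) and on it an upright round handle of diameter 26 mm reaching to 56 mm above the underside. Origin at the centre of its underside, z up.
- stamp_bar: Wooden cookie stamp with an oblong head (40 mm along x, 56 mm along y, 14 mm high) and on it an upright bar handle 18 mm thick along x, 44 mm long along y, reaching to 56 mm above the underside. Origin at the centre of its underside, z up; yaw at the start within 0.5 rad of 0.
- plate: Top aluminium pressing plate in the spring-loaded holder: plain disc, diameter 60, 16 mm thick, 122 g; origin at the centre of its underside, z up. It starts coaxial with the holder tube, underside 52 mm above the table, so its upper 12 mm stand proud of the tube's rim (at 56 mm) and can be gripped from any side.
- tray_round: Round shallow aluminium baking tray, fixed: outer diameter 166, inner diameter 160, rim 16 mm high, inner floor 4 mm above the table. Origin at the centre of its underside, z up.
- tray_rect: Rectangular shallow aluminium baking tray, fixed: 200 mm along x, 120 mm along y outside, walls 3 mm, rim 16 mm high, inner floor 3 mm above the table. Origin at the centre of its underside, z up.
- press: Dark wooden press, fixed, folded open like a book: base board 120 x 120 x 18 mm whose upper face carries a round pale bed of diameter 72 standing 10 mm higher (bed surface 28 mm above the table); the opened top board with its lever lies flat beyond it (18 mm high, x from 67 to 250 mm in the press's frame). Origin under the centre of the bed, at table height, z up, x towards the opened board.
- lift (a joint): Height in m of the spring lift in the plate holder, a fixed white upright tube (outer diameter 74, inner 64, rim 56 mm above the table, foot flange 96 mm wide). 0 with all three equal plates on it, about 0.016 with two (the next plate has risen into place), 0.032 with one. Spring 75 N/m; pushed down it gives way 8 mm at most.
- tureen: Covered white ceramic tureen, a bystander, 194 mm across, 226 mm over its two side handles, 156 mm high to the top of the lid knob, 2.2 kg, standing loose at the left. Origin at the centre of its underside.
Mind the look-alikes: they are no part of the job. What is shaped like the stamp_round but blue or red is not meant.

How it is judged:
By the outcome, as a careful person would: the job done as asked, in the order asked, and still so for the second after the job is handed in, with the robot touching nothing.
It also fails if it takes over 120 s, if anything falls off the work surface, if the arm or the gripper's body presses on something with over 40 N, if the wrist force passes 120 N, or if a joint passes its speed limit or range.

## Working session

There is one attempt and no reset: what is moved stays moved. The work goes in short steps, Python scripts to look and compute and a shell command to move; the robot and the scene stay as the last step left them, time stands still between calls to the robot, and variables do not carry over. Pictures are saved under pics/ and viewed, at most 14 in all, crops included, and the job is handed in when it is done.

```bash
ls; mkdir -p pics
python3 - <<'E'
from bench import ctrl
import cv2,json
for n in ("scene","top"):
    im=ctrl.snapshot(n); cv2.imwrite(f"pics/{n}0.png",cv2.resize(im[:,:,::-1],(800,600),interpolation=cv2.INTER_CUBIC))
    print(n,ctrl.calibration(n))
print(ctrl.calibration("wrist"))
print(ctrl.get_state())
E
```

```text
pics
scene {'fx': 393.59178149184464, 'fy': 393.59178149184464, 'cx': 279.872878387497, 'cy': 206.90328260040638, 'rvec': array([ 1.45575997,  2.33437246, -0.71612521]), 'tvec': array([ 118.24052703, -344.65364888, 1310.3781829 ])}
top {'fx': 470.5912991613727, 'fy': 470.5912991613727, 'cx': 277.5828228870164, 'cy': 208.87134365903918, 'rvec': array([ 2.16408759, -2.13070903,  0.11659768]), 'tvec': array([ 116.03422505,  479.75479832, 1274.47995379])}
{'fx': 296.021873412011, 'fy': 296.021873412011, 'cx': 281.7704187191733, 'cy': 217.02629959227207, 'tool_from_camera': array([[ 8.44863625e-04, -9.55728922e-01, -2.94247369e-01,
         8.36259651e+01],
       [ 9.99999407e-01,  6.05252991e-04,  9.05378822e-04,
         1.98675243e-01],
       [-6.87202626e-04, -2.94247959e-01,  9.55728867e-01,
         2.00083094e+01],
       [ 0.00000000e+00,  0.00000000e+00,  0.00000000e+00,
         1.00000000e+00]])}
{'time_s': 0.1, 'q': array([ 1.01541848e+00,  4.91487019e-01,  1.55937932e+00,  1.88425148e-05,
        1.09164424e+00, -1.05597589e-01]), 'qd': array([-7.12540804e-04, -7.50359325e-05, -1.76601906e-03,  8.77019955e-04,
        5.55296806e-04, -3.36414803e-04]), 'effort': array([ 2.10965103e-03, -6.13625908e+01, -2.58600730e+01,  6.93400344e-02,
        4.71233076e-02, -9.46708337e-05]), 'position': array([271.69522716, 562.83176154, 404.23087255]), 'ee_rot': array([-7.00516131e-01, -3.06217388e+00,  1.35518187e-03]), 'ft_force': array([-0.12316953, -0.09958784, -0.13793269]), 'torque': array([0.03042899, 0.02411384, 0.00419826]), 'gripper_force': 0.0, 'width': 94.92665792380794}
```

View pics/top0.png

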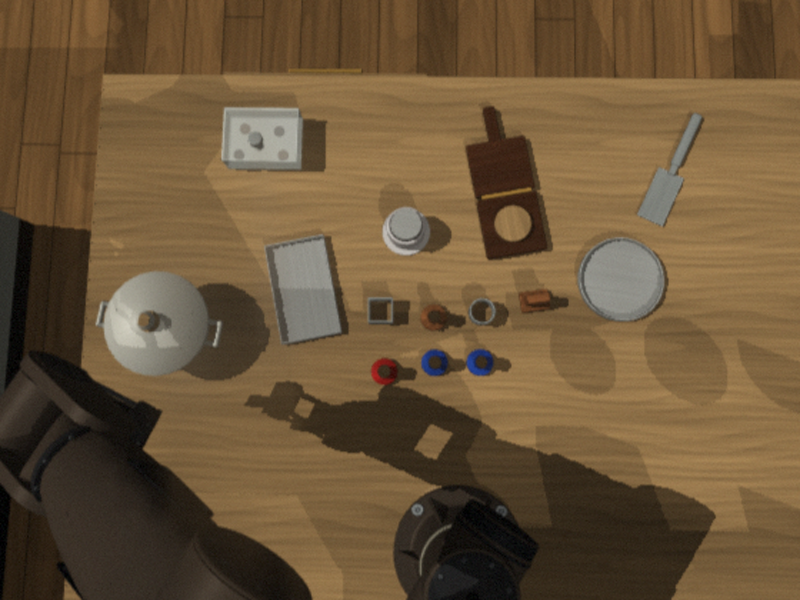

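View pics/scene0.png

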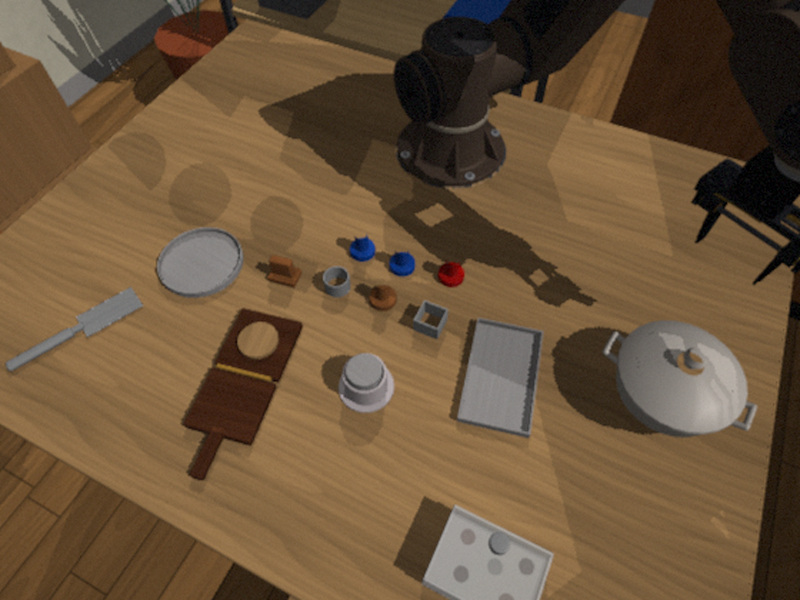

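Top view: round stamp (wood) at (433,318); its look-alikes are blue at (435,362) and (480,362) and red at (385,371). The square cutter is at (380,310), the round cutter at (482,311) and the bar stamp at (537,300). The plate in its holder is at (406,222), with the white lidded box at (262,138) as a possible look-alike. The press bed is at (513,223), the round tray at (622,279) and the rectangular tray at (305,290). In the scene view the wooden stamp is at (383,297), the plate at (367,370) and the bed at (258,341). I choose the brown stamp, and the disc standing proud of the white tube.

```bash
cat > h.py <<'E'
import numpy as np, cv2
from scipy.spatial.transform import Rotation as R
from bench import ctrl
def cam(n,st=None):
    """returns (K, Rcw, origin): world ray = Rcw @ K^-1 [u,v,1]"""
    c=ctrl.calibration(n); K=np.array([[c['fx'],0,c['cx']],[0,c['fy'],c['cy']],[0,0,1]])
    if n=="wrist":
        st=st or ctrl.get_state(); T=np.array(c['tool_from_camera']); r=R.from_rotvec(st['ee_rot']).as_matrix()
        return K, r@T[:3,:3], r@T[:3,3]+st['position']
    r=R.from_rotvec(c['rvec']).as_matrix(); return K, r.T, -r.T@c['tvec']
def ray(c,p): d=c[1]@np.linalg.inv(c[0])@[p[0],p[1],1]; return c[2],d/np.linalg.norm(d)
def onz(c,p,z): o,d=ray(c,p); return o+d*(z-o[2])/d[2]
def tri(*cp):
    A=np.zeros((3,3)); b=np.zeros(3); L=[]
    for c,p in cp:
        o,d=ray(c,p); M=np.eye(3)-np.outer(d,d); A+=M; b+=M@o; L.append((M,o))
    x=np.linalg.solve(A,b); return x,max(np.linalg.norm(M@(x-o)) for M,o in L)
def proj(c,X): q=c[0]@c[1].T@(np.asarray(X,float)-c[2]); return q[:2]/q[2]
def s8(u,v): return ((u+.5)*.7-.5,(v+.5)*.7-.5)   # 800x600 view -> raw pixel
def delta(goal,yaw_y=None):
    """goal = wanted grasp-point xyz (tool down); yaw_y = wanted world angle (rad) of tool y line. Prints rows units."""
    st=ctrl.get_state(); r=R.from_rotvec(st['ee_rot']); d=r.inv().apply(np.asarray(goal,float)-(st['position']+r.apply([0,0,171])))
    y=r.apply([0,1,0]); a=np.arctan2(y[1],y[0]); s=f"shift units {np.round(d/30,3)}"
    if yaw_y is not None:
        t=(yaw_y-a+np.pi/2)%np.pi-np.pi/2; s+=f" az units {-np.degrees(t)/8:.3f}"
    zz=r.apply([0,0,1]); print(s,"tool y deg",round(np.degrees(a),1),"zdir",np.round(zz,3),"q6",round(st['q'][5],2))
E
python3 - <<'E'
from h import *
t=cam("top");s=cam("scene")
for n,a,b in [("csq",(380,309),(432,313)),("cro",(482,311),(336,280)),("stR handle top",(437,319),(383,290)),("bar top",(538,297),(284,268)),("plate",(406,221),(367,370)),("bed",(513,223),(258,341)),("trR",(622,279),(200,261)),("trX",(305,290),(503,376)),("tureen knob",(148,320),(692,358))]:
    x,e=tri((t,s8(*a)),(s,s8(*b))); print(n,x.round(1),round(e,1))
delta([600,0,220],0)
E
```

```text
csq [455.7 156.5  40. ] 1.3
cro [457.1 -42.7  21.8] 0.1
stR handle top [439.2  46.8  21.8] 2.4
bar top [ 483.  -146.5   31.4] 3.8
plate [620.8 111.1  71.3] 4.0
bed [ 633.5 -103.6   19.3] 0.8
trR [ 526.3 -320.2    4.9] 0.8
trX [496.  311.2  -2.2] 3.3
tureen knob [418.8 563.1 144.4] 0.3
shift units [-18.013 -12.132   0.45 ] az units 8.029 tool y deg 64.2 zdir [-0.    -0.001 -1.   ] q6 -0.11
```

Run:
```python
from h import *
delta([520,130,230],np.pi/2)
```

```text
shift units [-13.727  -9.389   0.115] az units -3.221 tool y deg 64.2 zdir [-0.    -0.001 -1.   ] q6 -0.11
```

```bash
for i in 1; do python3 -m creep '[{"grip":95,"x":-1.6,"y":-1.1,"z":0,"az":-0.8},{"grip":95,"x":-3.2,"y":-2.2,"z":0,"az":-1.6},{"grip":95,"x":-4.8,"y":-3.3,"z":0,"az":-2.4},{"grip":95,"x":-6,"y":-4.1,"z":0,"az":-3.2},{"grip":95,"x":-7.2,"y":-4.9,"z":0,"az":-3.22},{"grip":95,"x":-8.4,"y":-5.8,"z":0,"az":-3.22},{"grip":95,"x":-9.6,"y":-6.6,"z":0,"az":-3.22},{"grip":95,"x":-10.8,"y":-7.4,"z":0,"az":-3.22}]'; done; python3 -c "
from h import *
delta([520,130,230],np.pi/2)"
```

```text
shift units [-13.727  -9.389   0.115] az units -3.221 tool y deg 64.2 zdir [-0.    -0.001 -1.   ] q6 -0.11validation failed for argument at $[0]...
```

```bash
python3 -m creep '[{"grip":95,"x":-1.6,"y":-1.1,"z":0,"ax":0,"ay":0,"az":-0.8},{"grip":95,"x":-3.2,"y":-2.2,"z":0,"ax":0,"ay":0,"az":-1.6},{"grip":95,"x":-4.8,"y":-3.3,"z":0,"ax":0,"ay":0,"az":-2.4},{"grip":95,"x":-6,"y":-4.1,"z":0,"ax":0,"ay":0,"az":-3.2},{"grip":95,"x":-7.2,"y":-4.9,"z":0,"ax":0,"ay":0,"az":-3.22},{"grip":95,"x":-8.4,"y":-5.8,"z":0,"ax":0,"ay":0,"az":-3.22},{"grip":95,"x":-9.6,"y":-6.6,"z":0,"ax":0,"ay":0,"az":-3.22},{"grip":95,"x":-10.8,"y":-7.4,"z":0,"ax":0,"ay":0,"az":-3.22}]'; python3 -c "
from h import *
delta([520,130,230],np.pi/2)"
```

```text
time_s: 0.9
position: [467.7, 219.9, 404.7]
ee_rot: [-0.001, -3.141, 0.0]
ft_force: [0.3, 1.1, -0.4]
width: 95.4
gripper_force: 0.0
shift units [-1.746 -2.995  0.122] az units -0.005 tool y deg 90.0 zdir [-0. -0. -1.] q6 -1.26
```

```bash
python3 -m creep '[{"grip":95,"x":-1.2,"y":-1.2,"z":0.1,"ax":0,"ay":0,"az":0},{"grip":95,"x":-1.75,"y":-2.4,"z":0.1,"ax":0,"ay":0,"az":0},{"grip":95,"x":-1.75,"y":-3,"z":0.1,"ax":0,"ay":0,"az":0},{"grip":95,"x":-1.75,"y":-3,"z":0.1,"ax":0,"ay":0,"az":0},{"grip":95,"x":-1.75,"y":-3,"z":0.1,"ax":0,"ay":0,"az":0}]'
cat > shot.py <<'E'
import sys,pickle
from h import *
st=ctrl.get_state(); im=ctrl.snapshot("wrist"); n=sys.argv[1]
cv2.imwrite(f"pics/{n}_raw.png",im[:,:,::-1]); cv2.imwrite(f"pics/{n}.png",cv2.resize(im[:,:,::-1],(800,600),interpolation=cv2.INTER_CUBIC))
pickle.dump(cam("wrist",st),open(f"pics/{n}.pkl","wb")); print(st['position'].round(1))
E
python3 shot.py w1
```

```text
time_s: 1.4
position: [519.4, 132.1, 401.6]
ee_rot: [-0.002, -3.141, -0.0]
ft_force: [-0.3, 0.6, 0.7]
width: 95.1
gripper_force: 0.0
[519.4 132.1 401.6]
```

```bash
python3 -m creep '[{"grip":95,"x":0,"y":-1.6,"z":0,"ax":0,"ay":0,"az":0},{"grip":95,"x":0,"y":-3.2,"z":0,"ax":0,"ay":0,"az":0},{"grip":95,"x":0,"y":-4.8,"z":0,"ax":0,"ay":0,"az":0},{"grip":95,"x":0,"y":-6.4,"z":0,"ax":0,"ay":0,"az":0},{"grip":95,"x":0,"y":-7.7,"z":0,"ax":0,"ay":0,"az":0},{"grip":95,"x":0,"y":-8,"z":0,"ax":0,"ay":0,"az":0},{"grip":95,"x":0,"y":-8,"z":0,"ax":0,"ay":0,"az":0},{"grip":95,"x":0,"y":-8,"z":0,"ax":0,"ay":0,"az":0}]';python3 shot.py w2
```

```text
time_s: 2.25
position: [519.5, -106.5, 401.7]
ee_rot: [0.001, -3.141, -0.001]
ft_force: [0.1, -0.3, -0.3]
width: 94.7
gripper_force: 0.0
[ 519.5 -106.5  401.7]
```

View pics/w1.png

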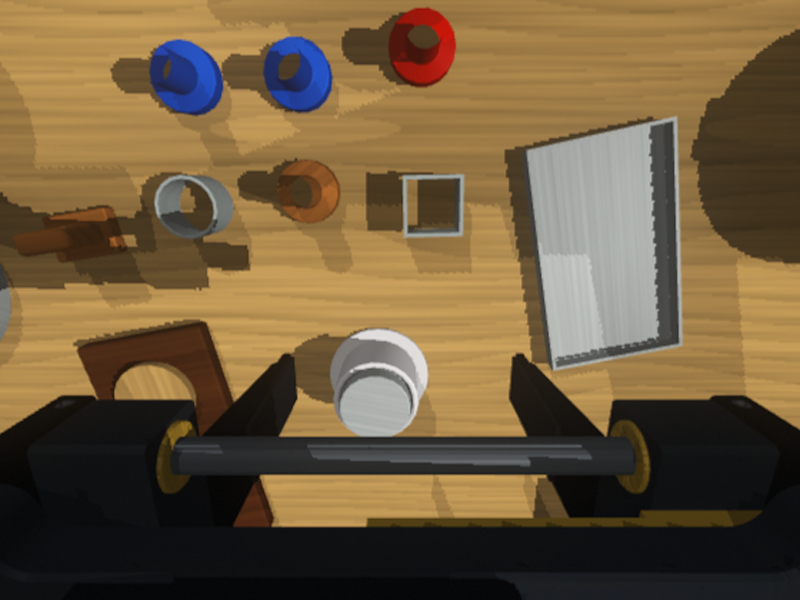

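View pics/w2.png

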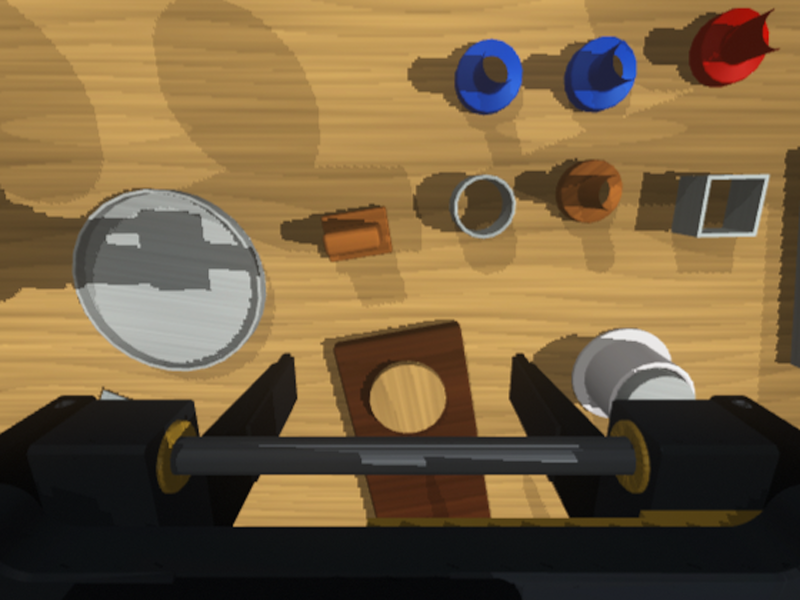

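Both views show the same set. In w1 the square cutter is at (434,206), the round cutter at (193,206), the wooden round stamp at (308,190), the plate at (376,405) and the red/blue stamps in the top row. In w2 the bar stamp is at (357,235), the bed at (408,398) and the round tray at (168,279). Next, an enlarged close crop.

Run:
```python
import cv2,numpy as np
a=cv2.imread("pics/w1_raw.png");b=cv2.imread("pics/w2_raw.png")
f=lambda im,x,y,w,h,s:cv2.resize(im[y:y+h,x:x+w],(int(w*s),int(h*s)),interpolation=cv2.INTER_CUBIC)
out=np.zeros((600,800,3),np.uint8)
out[0:210,0:800]=f(a,90,105,266.67,70,3) if 0 else cv2.resize(a[105:175,90:356],(800,210),interpolation=cv2.INTER_CUBIC)
out[210:420,0:800]=cv2.resize(b[105:175,290:556],(800,210),interpolation=cv2.INTER_CUBIC)
out[420:600,0:240]=f(b,205,135,80,60,3)
out[420:600,240:480]=f(a,225,245,80,60,3)
out[420:600,480:720]=f(b,410,245,80,60,3)
cv2.imwrite("pics/c1.png",out)
```

```text
(no output)
```

View pics/c1.png

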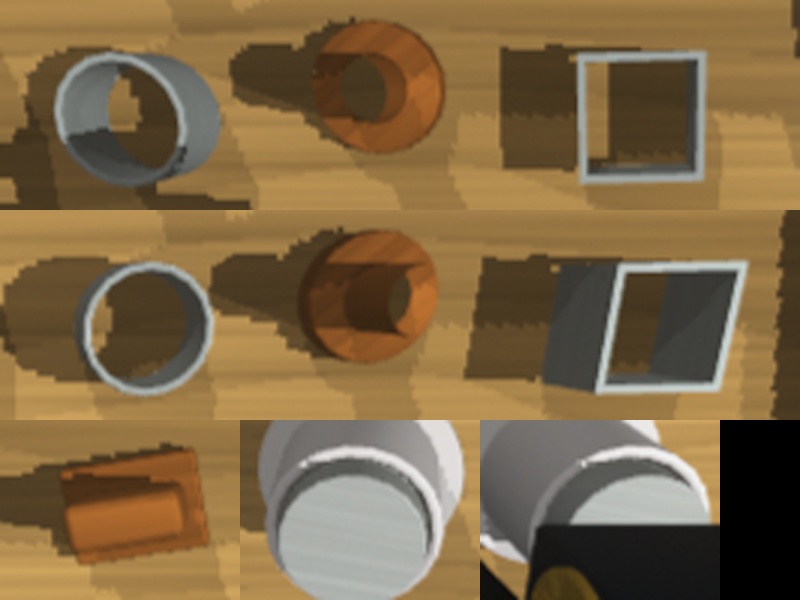

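The crop confirms the wooden brown round stamp at (380,87) and (372,297), between the two cutters. The square cutter rim is at (643,117) and (672,327), the round cutter rim at (121,119) and (148,329), the bar stamp at (136,507) and the plate at (353,537).

```bash
cat > meas.py <<'E'
from h import *
import pickle
w1,w2=[pickle.load(open(f"pics/w{i}.pkl","rb")) for i in (1,2)]
k=3.0075
p1=lambda u,v:(90+(u+.5)/k-.5,105+(v+.5)/3-.5)
p2=lambda u,v:(290+(u+.5)/k-.5,105+(v-210+.5)/3-.5)
p3=lambda u,v:(205+(u+.5)/3-.5,135+(v-420+.5)/3-.5)
p4=lambda u,v:(225+(u-240+.5)/3-.5,245+(v-420+.5)/3-.5)
if __name__=="__main__":
    print("cro",tri((w1,p1(121,119)),(w2,p2(148.5,329))))
    print("stR head",tri((w1,p1(381.5,86)),(w2,p2(375.5,296))))
    A=[(578,53),(706,51),(705,181),(582,184)];B=[(622,263),(747,262),(721,389),(597,392)]
    C=np.array([tri((w1,p1(*a)),(w2,p2(*b)))[0] for a,b in zip(A,B)]); print("csq",C.round(1),C.mean(0))
    for q in [(63,473),(193,450),(208,540),(80,563)]: print("bar head",onz(w2,p3(*q),14).round(1))
    t=cam("top")
    print("bar",tri((w2,p3(136,507)),(t,s8(536,300))))
    print("plate",onz(w1,p4(353,537),68), tri((w1,p4(353,537)),(t,s8(406,221))))
    print("bed z28",onz(w2,s8(407.5,397),28), tri((w2,s8(407.5,397)),(t,s8(513,223))))
    print("trR z16",onz(w2,s8(168,279),16),tri((w2,s8(168,279)),(t,s8(622,279))))
    for q in [(527,151),(677,118),(681,346),(552,370)]: print("trX",onz(w1,s8(*q),16).round(1))
E
python3 meas.py
```

```text
cro (array([455.93559987, -40.61616345,  34.31836623]), np.float64(0.06611916349437896))
stR head (array([444.32307324,  54.05912407,  10.97068708]), np.float64(0.03066179153901312))
csq [[431.9 132.8  36.2]
 [431.3 180.3  34.5]
 [478.7 181.8  35.1]
 [479.9 134.3  34.8]] [455.47628661 157.30744449  35.16344672]
bar head [ 466.9 -174.3   14. ]
bar head [ 457.7 -121.4   14. ]
bar head [ 494.  -115.6   14. ]
bar head [ 503.8 -169.2   14. ]
bar (array([ 474.4965752 , -139.62364992,   65.41990735]), np.float64(0.21062151436351853))
plate [615.39784976 109.47574274  68.        ] (array([629.30278271, 107.71523719,  43.72160091]), np.float64(0.027398333123221208))
bed z28 [ 629.67223847 -101.2561695    28.        ] (array([ 631.68402831, -102.2508395 ,   25.68270585]), np.float64(1.2201816466228503))
trR z16 [ 519.98230816 -313.49284411   16.        ] (array([ 526.27997594, -324.03273897,   -3.3404327 ]), np.float64(1.8952179878713857))
trX [413.3 233.5  16. ]
trX [388.8 350.4  16. ]
trX [583.2 391.2  16. ]
trX [607.6 273.8  16. ]
```

```bash
cat > ov.py <<'E'
from meas import *
def rot(P,c,yaw): 
    P=np.array(P,float); return np.c_[P[:,:2]@np.array([[np.cos(yaw),np.sin(yaw)],[-np.sin(yaw),np.cos(yaw)]])+c,P[:,2]]
def circ(r,z): a=np.linspace(0,2*np.pi,60); return np.c_[r*np.cos(a),r*np.sin(a),0*a+z]
def box(x,y,z): return np.array([[-x/2,-y/2,z],[x/2,-y/2,z],[x/2,y/2,z],[-x/2,y/2,z],[-x/2,-y/2,z]])
def draw(im,c,models,s,off=(0,0)):
    for curves,pos,yaw in models:
        for cu in curves:
            q=np.array([proj(c,X) for X in rot(cu,pos,yaw)])
            q=(q-off+.5)*s-.5
            cv2.polylines(im,[np.round(q*8).astype(np.int32)],False,(0,255,0),1,cv2.LINE_AA,3)
M=[([circ(25,0),circ(25,35)],(456,-40.6),0),([box(48,48,0),box(48,48,35)],(455.5,157.3),.025),([circ(26,14),circ(13,56)],(444.3,54),0),
([box(40,56,14),box(18,44,56)],(480.6,-145.1),.177),([circ(30,68),circ(37,56)],(615.4,109.5),0),([circ(36,28)],(629.7,-101.3),0),([circ(83,16),circ(80,4)],(520,-313.5),0),([box(200,120,16),box(194,114,3)],(498.2,312.2),.207)]
if __name__=="__main__":
    out=np.zeros((600,800,3),np.uint8)
    for i,c in ((1,w1),(2,w2)):
        im=cv2.imread(f"pics/w{i}.png"); draw(im,c,M,1/.7); y=(i-1)*300
        out[y:y+300]=im[145:445]
    cv2.imwrite("pics/ov1.png",out)
E
python3 ov.py
```

```text
(no output)
```

View pics/ov1.png

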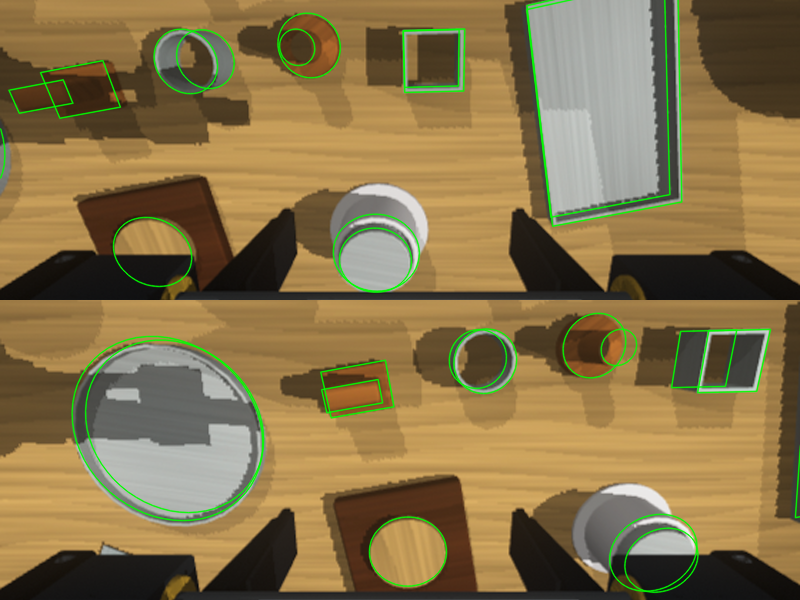

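The overlay fits the cutters, stamps, bed and rectangular tray. The round tray's true centre is about (523,-312). Next I move down over the round cutter.

```bash
python3 -m creep '[{"grip":70,"x":1.1,"y":1.1,"z":0.3,"ax":0,"ay":0,"az":0},{"grip":70,"x":2.1,"y":2.2,"z":0.8,"ax":0,"ay":0,"az":0},{"grip":70,"x":2.12,"y":2.2,"z":2.2,"ax":0,"ay":0,"az":0},{"grip":70,"x":2.12,"y":2.2,"z":3.6,"ax":0,"ay":0,"az":0},{"grip":70,"x":2.12,"y":2.2,"z":4.8,"ax":0,"ay":0,"az":0},{"grip":70,"x":2.12,"y":2.2,"z":5.8,"ax":0,"ay":0,"az":0},{"grip":70,"x":2.12,"y":2.2,"z":6.5,"ax":0,"ay":0,"az":0},{"grip":70,"x":2.12,"y":2.2,"z":6.85,"ax":0,"ay":0,"az":0}]'; python3 -m creep '[{"grip":40,"x":0,"y":0,"z":0,"ax":0,"ay":0,"az":0},{"grip":40,"x":0,"y":0,"z":0,"ax":0,"ay":0,"az":0},{"grip":40,"x":0,"y":0,"z":0,"ax":0,"ay":0,"az":0},{"grip":40,"x":0,"y":0,"z":0,"ax":0,"ay":0,"az":0},{"grip":40,"x":0,"y":0,"z":0,"ax":0,"ay":0,"az":0}]';python3 -c "
from h import *
delta([560,-312,28],np.pi/2)"
```

```text
time_s: 3.1
position: [455.7, -40.6, 194.8]
ee_rot: [0.003, -3.14, -0.001]
ft_force: [0.5, -0.8, 1.0]
width: 70.2
gripper_force: 0.0
time_s: 3.6
position: [456.0, -41.8, 197.2]
ee_rot: [0.0, 3.14, -0.0]
ft_force: [0.0, 3.6, 8.4]
width: 50.4
gripper_force: 30.0
shift units [-3.457 -9.004 -0.05 ] az units -0.001 tool y deg 90.0 zdir [ 0.002 -0.    -1.   ] q6 -1.81
```

```bash
python3 -m creep '[{"grip":40,"x":0,"y":0,"z":-0.8,"ax":0,"ay":0,"az":0},{"grip":40,"x":0,"y":0,"z":-2.2,"ax":0,"ay":0,"az":0},{"grip":40,"x":-0.3,"y":-0.8,"z":-3.2,"ax":0,"ay":0,"az":0},{"grip":40,"x":-0.85,"y":-2.2,"z":-3.3,"ax":0,"ay":0,"az":0},{"grip":40,"x":-1.4,"y":-3.6,"z":-3.3,"ax":0,"ay":0,"az":0},{"grip":40,"x":-1.95,"y":-5,"z":-3.3,"ax":0,"ay":0,"az":0},{"grip":40,"x":-2.5,"y":-6.4,"z":-3.3,"ax":0,"ay":0,"az":0},{"grip":40,"x":-3,"y":-7.8,"z":-3.3,"ax":0,"ay":0,"az":0}]'; python3 -c "
from h import *
delta([560,-312,28],np.pi/2)"
```

```text
time_s: 4.4
position: [546.0, -277.8, 295.8]
ee_rot: [0.001, 3.141, -0.0]
ft_force: [-0.4, 0.4, -1.0]
width: 50.0
gripper_force: 30.0
shift units [-0.463 -1.137  3.227] az units -0.004 tool y deg 90.0 zdir [ 0.001 -0.    -1.   ] q6 -2.15
```

```bash
python3 -m creep '[{"grip":40,"x":-0.47,"y":-1.2,"z":0.3,"ax":0,"ay":0,"az":0},{"grip":40,"x":-0.47,"y":-1.2,"z":1.4,"ax":0,"ay":0,"az":0},{"grip":40,"x":-0.47,"y":-1.2,"z":2.3,"ax":0,"ay":0,"az":0},{"grip":40,"x":-0.47,"y":-1.2,"z":2.8,"ax":0,"ay":0,"az":0},{"grip":40,"x":-0.47,"y":-1.2,"z":3.0,"ax":0,"ay":0,"az":0},{"grip":40,"x":-0.47,"y":-1.2,"z":3.1,"ax":0,"ay":0,"az":0},{"grip":40,"x":-0.47,"y":-1.2,"z":3.1,"ax":0,"ay":0,"az":0}]'; python3 -c "
from h import *
print(ctrl.get_state()['position'])
delta([560,-312,28],np.pi/2)"
```

```text
time_s: 5.1
position: [560.1, -311.9, 203.0]
ee_rot: [-0.0, 3.141, -0.001]
ft_force: [-0.0, -0.3, -0.3]
width: 50.4
gripper_force: 30.0
[ 560.1007463  -311.88248951  202.98600976]
shift units [ 0.009 -0.001  0.133] az units 0.001 tool y deg 90.0 zdir [ 0.001 -0.001 -1.   ] q6 -2.18
```

```bash
python3 -m creep '[{"grip":40,"x":0,"y":0,"z":0.04,"ax":0,"ay":0,"az":0},{"grip":40,"x":0,"y":0,"z":0.07,"ax":0,"ay":0,"az":0},{"grip":40,"x":0,"y":0,"z":0.07,"ax":0,"ay":0,"az":0}]'; python3 -m creep '[{"grip":65,"x":0,"y":0,"z":0,"ax":0,"ay":0,"az":0},{"grip":65,"x":0,"y":0,"z":0,"ax":0,"ay":0,"az":0},{"grip":65,"x":0,"y":0,"z":0,"ax":0,"ay":0,"az":0},{"grip":65,"x":0,"y":0,"z":-0.6,"ax":0,"ay":0,"az":0},{"grip":65,"x":0,"y":0,"z":-1.8,"ax":0,"ay":0,"az":0},{"grip":65,"x":0,"y":0,"z":-3.0,"ax":0,"ay":0,"az":0}]';python3 -c "
from h import *
delta([455.5,157.3,24],np.pi/2+.025)"
```

```text
time_s: 5.4
position: [560.1, -312.0, 201.3]
ee_rot: [0.0, 3.14, -0.001]
ft_force: [-1.1, 1.5, 5.0]
width: 50.5
gripper_force: 30.0
time_s: 6.0
position: [559.8, -311.9, 290.6]
ee_rot: [-0.0, -3.14, -0.002]
ft_force: [-0.1, -0.7, 0.6]
width: 65.3
gripper_force: 0.0
shift units [ 3.468 15.631  3.206] az units -0.180 tool y deg 90.0 zdir [-0.001  0.001 -1.   ] q6 -2.18
```

```bash
python3 -m creep '[{"grip":65,"x":0.3,"y":1.5,"z":0,"ax":0,"ay":0,"az":0},{"grip":65,"x":0.6,"y":3,"z":0,"ax":0,"ay":0,"az":0},{"grip":65,"x":1,"y":4.6,"z":0,"ax":0,"ay":0,"az":0},{"grip":65,"x":1.4,"y":6.2,"z":0,"ax":0,"ay":0,"az":0},{"grip":65,"x":1.7,"y":7.8,"z":0,"ax":0,"ay":0,"az":0},{"grip":65,"x":2.1,"y":9.4,"z":0,"ax":0,"ay":0,"az":0},{"grip":65,"x":2.5,"y":11,"z":0,"ax":0,"ay":0,"az":-0.18},{"grip":65,"x":2.8,"y":12.6,"z":0,"ax":0,"ay":0,"az":-0.18}]';python3 -m creep '[{"grip":70,"x":0.35,"y":1.5,"z":0,"ax":0,"ay":0,"az":0},{"grip":70,"x":0.67,"y":2.9,"z":0,"ax":0,"ay":0,"az":0},{"grip":70,"x":0.67,"y":3.03,"z":0.6,"ax":0,"ay":0,"az":0},{"grip":70,"x":0.67,"y":3.03,"z":0.6,"ax":0,"ay":0,"az":0}]';python3 -c "
from h import *
delta([455.5,157.3,24],np.pi/2+.025)"; python3 shot.py w3
```

```text
time_s: 6.8
position: [475.0, 67.8, 290.3]
ee_rot: [-0.04, 3.141, 0.0]
ft_force: [0.9, 0.0, 0.5]
width: 65.2
gripper_force: 0.0
time_s: 7.2
position: [452.9, 157.6, 271.1]
ee_rot: [0.043, -3.139, 0.001]
ft_force: [-0.6, -0.6, -0.3]
width: 70.1
gripper_force: 0.0
shift units [-0.102 -0.01   2.536] az units 0.019 tool y deg 91.6 zdir [-0.002 -0.    -1.   ] q6 -1.4
[452.9 157.6 271.1]
```

```bash
python3 -m creep '[{"grip":70,"x":-0.1,"y":0,"z":0.8,"ax":0,"ay":0,"az":0},{"grip":70,"x":-0.1,"y":0,"z":1.6,"ax":0,"ay":0,"az":0},{"grip":70,"x":-0.1,"y":0,"z":2.2,"ax":0,"ay":0,"az":0},{"grip":70,"x":-0.1,"y":0,"z":2.5,"ax":0,"ay":0,"az":0},{"grip":70,"x":-0.1,"y":0,"z":2.5,"ax":0,"ay":0,"az":0},{"grip":40,"x":-0.1,"y":0,"z":2.5,"ax":0,"ay":0,"az":0},{"grip":40,"x":-0.1,"y":0,"z":2.5,"ax":0,"ay":0,"az":0},{"grip":40,"x":-0.1,"y":0,"z":2.5,"ax":0,"ay":0,"az":0}]';python3 -m creep '[{"grip":40,"x":0,"y":0,"z":0,"ax":0,"ay":0,"az":0},{"grip":40,"x":0,"y":0,"z":0,"ax":0,"ay":0,"az":0}]';python3 -c "
from h import *
delta([486,-312,28],np.pi/2)"
```

```text
time_s: 8.05
position: [456.7, 156.5, 197.9]
ee_rot: [-0.039, 3.14, 0.0]
ft_force: [-0.6, 0.6, 0.1]
width: 51.7
gripper_force: 0.0
time_s: 8.25
position: [456.7, 156.5, 197.8]
ee_rot: [-0.039, 3.14, 0.0]
ft_force: [-0.6, -1.5, 6.3]
width: 47.8
gripper_force: 30.0
shift units [ -0.578 -15.639  -0.043] az units 0.179 tool y deg 91.4 zdir [ 0.001  0.    -1.   ] q6 -1.4
```

```bash
python3 -m creep '[{"grip":40,"x":0,"y":0,"z":-0.8,"ax":0,"ay":0,"az":0},{"grip":40,"x":0,"y":0,"z":-2.2,"ax":0,"ay":0,"az":0},{"grip":40,"x":0,"y":-0.8,"z":-3.2,"ax":0,"ay":0,"az":0},{"grip":40,"x":-0.1,"y":-2.2,"z":-3.3,"ax":0,"ay":0,"az":0},{"grip":40,"x":-0.2,"y":-3.7,"z":-3.3,"ax":0,"ay":0,"az":0},{"grip":40,"x":-0.2,"y":-5.3,"z":-3.3,"ax":0,"ay":0,"az":0},{"grip":40,"x":-0.3,"y":-6.9,"z":-3.3,"ax":0,"ay":0,"az":0},{"grip":40,"x":-0.3,"y":-8.5,"z":-3.3,"ax":0,"ay":0,"az":0}]'; python3 -m creep '[{"grip":40,"x":-0.1,"y":-1.6,"z":0,"ax":0,"ay":0,"az":0},{"grip":40,"x":-0.1,"y":-3.2,"z":0,"ax":0,"ay":0,"az":0},{"grip":40,"x":-0.2,"y":-4.8,"z":0,"ax":0,"ay":0,"az":0},{"grip":40,"x":-0.28,"y":-6.2,"z":0,"ax":0,"ay":0,"az":0},{"grip":40,"x":-0.28,"y":-7,"z":0,"ax":0,"ay":0,"az":0},{"grip":40,"x":-0.28,"y":-7.14,"z":0.6,"ax":0,"ay":0,"az":0},{"grip":40,"x":-0.28,"y":-7.14,"z":1.6,"ax":0,"ay":0,"az":0},{"grip":40,"x":-0.28,"y":-7.14,"z":1.6,"ax":0,"ay":0,"az":0}]'; python3 -c "
from h import *
delta([486,-312,31],np.pi/2)"; python3 shot.py w4
```

```text
time_s: 9.05
position: [471.8, -100.1, 296.4]
ee_rot: [-0.04, 3.141, -0.0]
ft_force: [0.5, 0.0, -0.7]
width: 47.8
gripper_force: 30.0
time_s: 9.85
position: [484.9, -311.9, 245.4]
ee_rot: [0.038, -3.137, -0.006]
ft_force: [-1.1, 0.6, -0.7]
width: 47.8
gripper_force: 30.0
shift units [-0.064 -0.03   1.447] az units 0.175 tool y deg 91.4 zdir [-0.004  0.003 -1.   ] q6 -2.28
[ 484.9 -311.9  245.4]
```

View pics/w4.png

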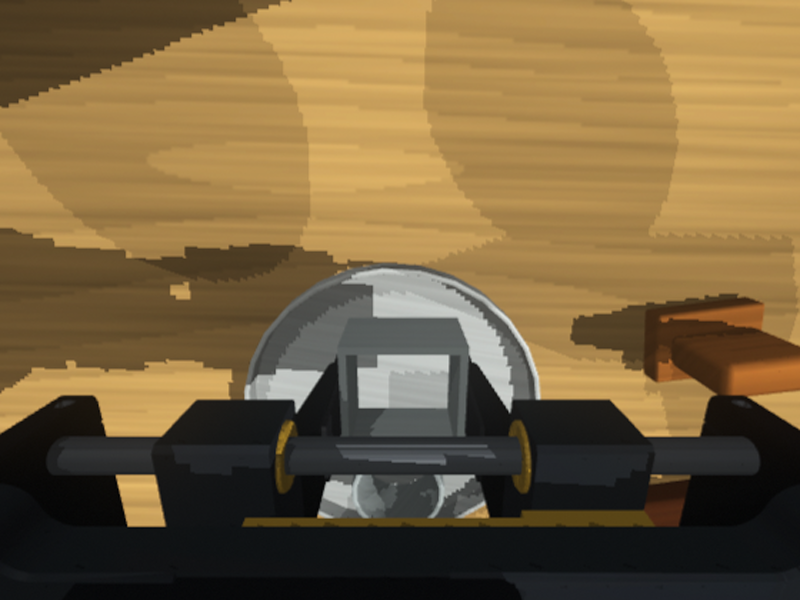

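The held square cutter at (403,380) is inside the round tray's outline (rim top edge at (392,265)), and the round cutter stands behind it at (398,497).

```bash
python3 -m creep '[{"grip":40,"x":-0.05,"y":0,"z":0.8,"ax":0,"ay":0,"az":0},{"grip":40,"x":-0.05,"y":0,"z":1.2,"ax":0,"ay":0,"az":0},{"grip":40,"x":-0.05,"y":0,"z":1.35,"ax":0,"ay":0,"az":0},{"grip":40,"x":-0.05,"y":0,"z":1.41,"ax":0,"ay":0,"az":0},{"grip":40,"x":-0.05,"y":0,"z":1.44,"ax":0,"ay":0,"az":0},{"grip":40,"x":-0.05,"y":0,"z":1.44,"ax":0,"ay":0,"az":0}]'
```

```text
time_s: 10.5
position: [487.3, -312.1, 205.5]
ee_rot: [-0.039, 3.141, -0.001]
ft_force: [-0.4, 0.5, -0.6]
width: 48.0
gripper_force: 30.0
```

```bash
python3 -m creep '[{"grip":40,"x":0,"y":0,"z":0.06,"ax":0,"ay":0,"az":0},{"grip":40,"x":0,"y":0,"z":0.12,"ax":0,"ay":0,"az":0},{"grip":40,"x":0,"y":0,"z":0.12,"ax":0,"ay":0,"az":0}]'; python3 -m creep '[{"grip":62,"x":0,"y":0,"z":0,"ax":0,"ay":0,"az":0},{"grip":62,"x":0,"y":0,"z":0,"ax":0,"ay":0,"az":0},{"grip":62,"x":0,"y":0,"z":0,"ax":0,"ay":0,"az":0},{"grip":62,"x":0,"y":0,"z":-0.6,"ax":0,"ay":0,"az":0},{"grip":62,"x":0,"y":0,"z":-1.8,"ax":0,"ay":0,"az":0},{"grip":62,"x":0,"y":0,"z":-3.3,"ax":0,"ay":0,"az":0},{"grip":62,"x":0,"y":0,"z":-3.4,"ax":0,"ay":0,"az":0}]';python3 -c "
from h import *
delta([480.6,-145.1,38],.177)
delta([444.3,54,38],np.pi/2)"
```

```text
time_s: 10.8
position: [487.2, -312.1, 201.9]
ee_rot: [-0.039, 3.141, -0.001]
ft_force: [-1.0, 0.3, 5.4]
width: 47.8
gripper_force: 30.0
time_s: 11.5
position: [487.7, -312.4, 308.0]
ee_rot: [-0.039, 3.136, -0.007]
ft_force: [0.6, -0.4, -0.8]
width: 62.2
gripper_force: 0.0
shift units [0.148 5.625 3.273] az units 10.162 tool y deg 91.4 zdir [ 0.006 -0.005 -1.   ] q6 -2.28
shift units [ 1.191 12.29   3.235] az units 0.180 tool y deg 91.4 zdir [ 0.006 -0.005 -1.   ] q6 -2.28
```

```bash
python3 -m creep '[{"grip":62,"x":0,"y":0.9,"z":0,"ax":0,"ay":0,"az":1},{"grip":50,"x":0.05,"y":2,"z":0,"ax":0,"ay":0,"az":2},{"grip":50,"x":0.1,"y":3.1,"z":0,"ax":0,"ay":0,"az":3},{"grip":50,"x":0.15,"y":4.2,"z":0,"ax":0,"ay":0,"az":4},{"grip":50,"x":0.15,"y":5.2,"z":0,"ax":0,"ay":0,"az":5},{"grip":50,"x":0.15,"y":5.6,"z":0.2,"ax":0,"ay":0,"az":6},{"grip":50,"x":0.15,"y":5.6,"z":0.5,"ax":0,"ay":0,"az":7},{"grip":50,"x":0.15,"y":5.6,"z":0.8,"ax":0,"ay":0,"az":8}]'; python3 -m creep '[{"grip":45,"x":0,"y":0,"z":0.3,"ax":0,"ay":0,"az":1},{"grip":45,"x":0,"y":0,"z":0.4,"ax":0,"ay":0,"az":2.16},{"grip":45,"x":0,"y":0,"z":0.4,"ax":0,"ay":0,"az":2.16},{"grip":45,"x":0,"y":0,"z":0.4,"ax":0,"ay":0,"az":2.16},{"grip":45,"x":0,"y":0,"z":0.4,"ax":0,"ay":0,"az":2.16}]';python3 -c "
from h import *
delta([480.6,-145.1,38],.177)"; python3 shot.py w5
python3 - <<'E'
from ov import *
c=pickle.load(open("pics/w5.pkl","rb")); im=cv2.imread("pics/w5.png"); draw(im,c,M[:4]+M[5:7],1/.7); cv2.imwrite("pics/w5o.png",im)
E
```

```text
time_s: 12.3
position: [478.4, -143.6, 278.7]
ee_rot: [-1.638, -2.681, -0.0]
ft_force: [-0.8, 0.3, -0.2]
width: 49.8
gripper_force: 0.0
time_s: 12.8
position: [478.5, -144.3, 267.4]
ee_rot: [2.012, 2.412, 0.0]
ft_force: [0.1, -0.4, -0.7]
width: 45.0
gripper_force: 0.0
shift units [-0.04   0.063  1.946] az units 0.024 tool y deg 10.3 zdir [ 0.  0. -1.] q6 -0.61
[ 478.5 -144.3  267.4]
```

View pics/w5o.png

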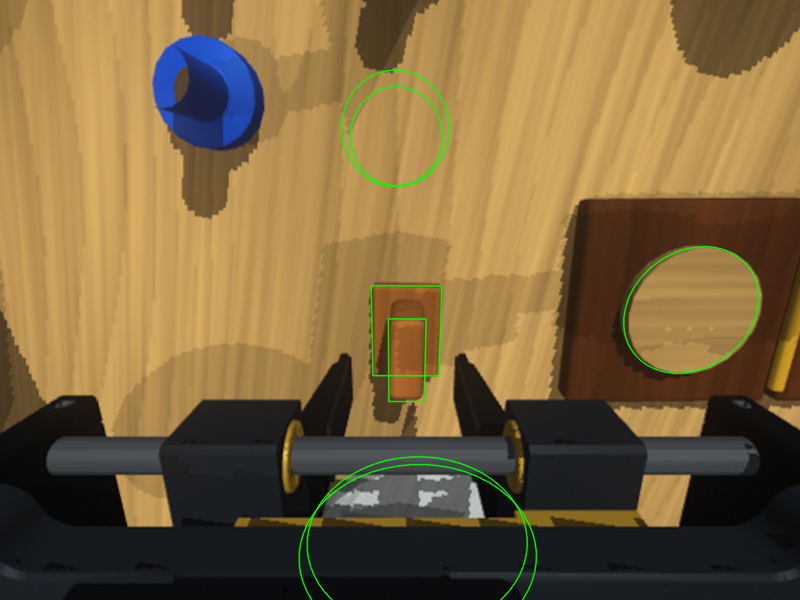

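The overlay sits exactly on the bar stamp's head (406,330) and handle (407,360), and on the press bed (692,310). Grasping the bar stamp.

```bash
python3 -m creep '[{"grip":45,"x":-0.04,"y":0.06,"z":0.8,"ax":0,"ay":0,"az":0},{"grip":45,"x":-0.04,"y":0.06,"z":1.5,"ax":0,"ay":0,"az":0},{"grip":45,"x":-0.04,"y":0.06,"z":1.85,"ax":0,"ay":0,"az":0},{"grip":45,"x":-0.04,"y":0.06,"z":1.95,"ax":0,"ay":0,"az":0},{"grip":10,"x":-0.04,"y":0.06,"z":1.95,"ax":0,"ay":0,"az":0},{"grip":10,"x":-0.04,"y":0.06,"z":1.95,"ax":0,"ay":0,"az":0},{"grip":10,"x":-0.04,"y":0.06,"z":1.95,"ax":0,"ay":0,"az":0},{"grip":10,"x":-0.04,"y":0.06,"z":1.95,"ax":0,"ay":0,"az":0}]'; python3 -m creep '[{"grip":10,"x":0,"y":0,"z":0,"ax":0,"ay":0,"az":0},{"grip":10,"x":0,"y":0,"z":0,"ax":0,"ay":0,"az":0}]';python3 -c "
from h import *
delta([542.2,321.5,41],.207)"
```

```text
time_s: 13.65
position: [480.5, -145.1, 209.4]
ee_rot: [2.016, 2.409, 0.001]
ft_force: [-0.3, 0.2, 1.0]
width: 18.1
gripper_force: 0.1
time_s: 13.85
position: [480.5, -145.1, 209.3]
ee_rot: [2.016, 2.409, 0.0]
ft_force: [-0.1, 0.1, 7.3]
width: 17.6
gripper_force: 29.9
shift units [14.95   4.761 -0.091] az units -0.214 tool y deg 10.2 zdir [ 0.001 -0.    -1.   ] q6 -0.6
```

```bash
python3 -m creep '[{"grip":10,"x":0,"y":0,"z":-0.8,"ax":0,"ay":0,"az":0},{"grip":10,"x":0,"y":0,"z":-2.2,"ax":0,"ay":0,"az":0},{"grip":10,"x":0.8,"y":0.3,"z":-3.2,"ax":0,"ay":0,"az":0},{"grip":10,"x":2.3,"y":0.8,"z":-3.3,"ax":0,"ay":0,"az":0},{"grip":10,"x":3.8,"y":1.3,"z":-3.3,"ax":0,"ay":0,"az":0},{"grip":10,"x":5.3,"y":1.8,"z":-3.3,"ax":0,"ay":0,"az":0},{"grip":10,"x":6.8,"y":2.2,"z":-3.3,"ax":0,"ay":0,"az":0},{"grip":10,"x":8.3,"y":2.7,"z":-3.3,"ax":0,"ay":0,"az":0}]'; python3 -m creep '[{"grip":10,"x":1.5,"y":0.5,"z":0,"ax":0,"ay":0,"az":0},{"grip":10,"x":3,"y":1,"z":0,"ax":0,"ay":0,"az":0},{"grip":10,"x":4.5,"y":1.5,"z":0,"ax":0,"ay":0,"az":0},{"grip":10,"x":6,"y":1.9,"z":0,"ax":0,"ay":0,"az":0},{"grip":10,"x":6.65,"y":2.06,"z":0.3,"ax":0,"ay":0,"az":0},{"grip":10,"x":6.65,"y":2.06,"z":1.2,"ax":0,"ay":0,"az":0},{"grip":10,"x":6.65,"y":2.06,"z":1.6,"ax":0,"ay":0,"az":0},{"grip":10,"x":6.65,"y":2.06,"z":1.6,"ax":0,"ay":0,"az":0}]'; python3 -c "
from h import *
delta([542.2,321.5,41.35],.207)"; python3 shot.py w6
python3 - <<'E'
from ov import *
c=pickle.load(open("pics/w6.pkl","rb")); im=cv2.imread("pics/w6.png"); draw(im,c,M[7:]+M[1:2]+M[4:5],1/.7); cv2.imwrite("pics/w6o.png",im)
E
```

```text
time_s: 14.65
position: [516.0, 116.2, 308.0]
ee_rot: [2.016, 2.409, 0.0]
ft_force: [1.0, 0.3, 0.0]
width: 18.1
gripper_force: 29.9
time_s: 15.45
position: [541.7, 320.8, 258.0]
ee_rot: [-2.016, -2.407, 0.006]
ft_force: [0.1, 0.4, 0.9]
width: 17.8
gripper_force: 29.9
shift units [0.027 0.046 1.52 ] az units -0.218 tool y deg 10.1 zdir [-0.004 -0.002 -1.   ] q6 0.25
[541.7 320.8 258. ]
```

View pics/w6o.png

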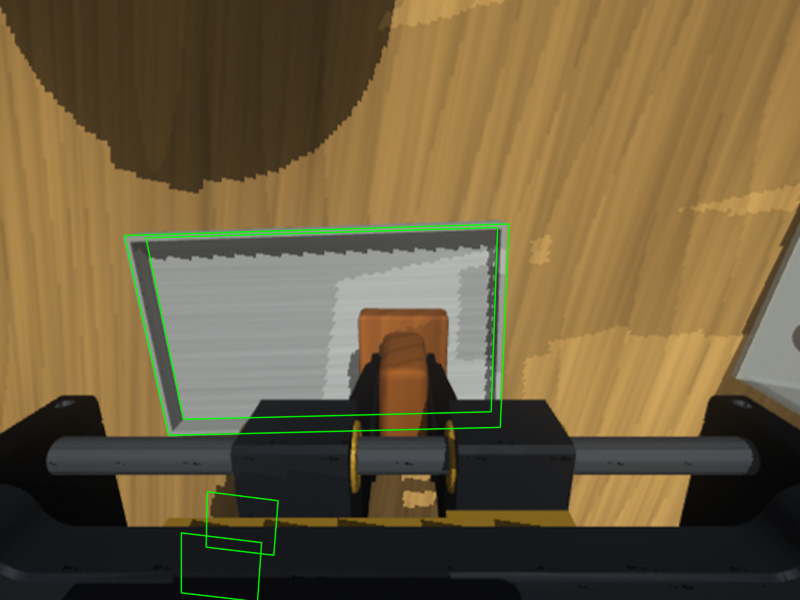

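The held bar stamp (404,360) is over the rectangular tray, and the tray outline matches the model. Lowering it.

```bash
python3 -m creep '[{"grip":10,"x":0.01,"y":0.02,"z":0.7,"ax":0,"ay":0,"az":-0.2},{"grip":10,"x":0.01,"y":0.02,"z":1.2,"ax":0,"ay":0,"az":-0.2},{"grip":10,"x":0.01,"y":0.02,"z":1.4,"ax":0,"ay":0,"az":-0.2},{"grip":10,"x":0.01,"y":0.02,"z":1.5,"ax":0,"ay":0,"az":-0.2},{"grip":10,"x":0.01,"y":0.02,"z":1.5,"ax":0,"ay":0,"az":-0.2},{"grip":10,"x":0.01,"y":0.02,"z":1.5,"ax":0,"ay":0,"az":-0.2}]'
```

```text
time_s: 16.1
position: [542.7, 322.0, 215.5]
ee_rot: [1.982, 2.437, 0.001]
ft_force: [-0.5, 0.5, 0.3]
width: 17.8
gripper_force: 29.9
```

Target is about 212.35, so 3.1 mm is left.

```bash
python3 -m creep '[{"grip":10,"x":0,"y":0,"z":0.06,"ax":0,"ay":0,"az":0},{"grip":10,"x":0,"y":0,"z":0.1,"ax":0,"ay":0,"az":0},{"grip":10,"x":0,"y":0,"z":0.105,"ax":0,"ay":0,"az":0},{"grip":10,"x":0,"y":0,"z":0.105,"ax":0,"ay":0,"az":0}]'; python3 -m creep '[{"grip":45,"x":0,"y":0,"z":0,"ax":0,"ay":0,"az":0},{"grip":45,"x":0,"y":0,"z":0,"ax":0,"ay":0,"az":0},{"grip":45,"x":0,"y":0,"z":0,"ax":0,"ay":0,"az":0},{"grip":45,"x":0,"y":0,"z":-0.6,"ax":0,"ay":0,"az":0},{"grip":45,"x":0,"y":0,"z":-1.8,"ax":0,"ay":0,"az":0},{"grip":45,"x":0,"y":0,"z":-3.2,"ax":0,"ay":0,"az":0},{"grip":45,"x":0,"y":0,"z":-3.3,"ax":0,"ay":0,"az":0}]';python3 -c "
from h import *
delta([444.3,54,38],0.2)"
```

```text
time_s: 16.5
position: [542.6, 322.0, 212.4]
ee_rot: [1.982, 2.437, 0.001]
ft_force: [-0.8, -1.1, 6.0]
width: 17.9
gripper_force: 29.9
time_s: 17.2
position: [543.1, 322.3, 315.6]
ee_rot: [1.98, 2.435, 0.011]
ft_force: [0.2, -0.5, 0.9]
width: 44.8
gripper_force: 0.0
shift units [-8.1   -5.113  3.502] az units 0.037 tool y deg 11.8 zdir [ 0.007  0.003 -1.   ] q6 0.23
```

```bash
python3 -m creep '[{"grip":50,"x":-1.2,"y":-0.8,"z":0,"ax":0,"ay":0,"az":0},{"grip":50,"x":-2.5,"y":-1.6,"z":0,"ax":0,"ay":0,"az":0},{"grip":50,"x":-3.8,"y":-2.4,"z":0,"ax":0,"ay":0,"az":0},{"grip":50,"x":-5.1,"y":-3.2,"z":0,"ax":0,"ay":0,"az":0},{"grip":50,"x":-6.4,"y":-4,"z":0,"ax":0,"ay":0,"az":0},{"grip":50,"x":-7.6,"y":-4.8,"z":0,"ax":0,"ay":0,"az":0},{"grip":55,"x":-8.1,"y":-5.11,"z":0.6,"ax":0,"ay":0,"az":0},{"grip":55,"x":-8.1,"y":-5.11,"z":0.8,"ax":0,"ay":0,"az":0}]'; python3 -m creep '[{"grip":55,"x":0,"y":0,"z":0.5,"ax":0,"ay":0,"az":0},{"grip":55,"x":0,"y":0,"z":0.5,"ax":0,"ay":0,"az":0},{"grip":55,"x":0,"y":0,"z":0.5,"ax":0,"ay":0,"az":0}]';python3 -c "
from h import *
delta([444.3,54,38],0.2)"; python3 shot.py w7
python3 - <<'E'
from ov import *
c=pickle.load(open("pics/w7.pkl","rb")); im=cv2.imread("pics/w7.png"); draw(im,c,M[2:3]+M[4:5],1/.7); cv2.imwrite("pics/w7o.png",im)
E
```

```text
time_s: 18.0
position: [441.1, 51.2, 285.7]
ee_rot: [-1.985, -2.433, 0.002]
ft_force: [0.3, 0.4, 0.1]
width: 54.6
gripper_force: 0.0
time_s: 18.3
position: [442.2, 53.4, 271.6]
ee_rot: [-1.981, -2.437, 0.001]
ft_force: [0.1, 0.2, 0.5]
width: 55.2
gripper_force: 0.0
shift units [2.000e-03 7.600e-02 2.087e+00] az units 0.042 tool y deg 11.8 zdir [-0.001  0.    -1.   ] q6 -0.23
[442.2  53.4 271.6]
```

View pics/w7o.png

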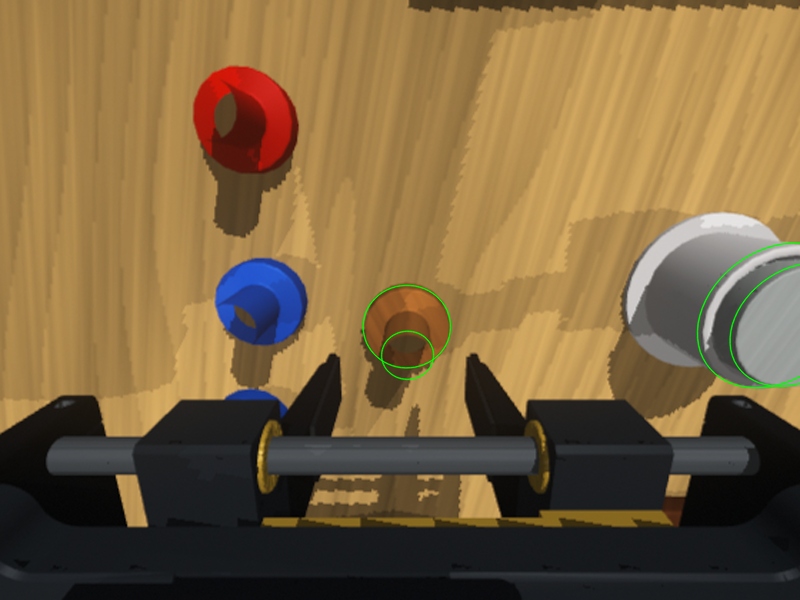

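The wooden stamp (406,325) sits on the overlay between the fingers, with blue at (261,302) and red at (246,120) well clear.

```bash
python3 -m creep '[{"grip":55,"x":0,"y":0.07,"z":0.9,"ax":0,"ay":0,"az":0},{"grip":55,"x":0,"y":0.07,"z":1.6,"ax":0,"ay":0,"az":0},{"grip":55,"x":0,"y":0.07,"z":2,"ax":0,"ay":0,"az":0},{"grip":55,"x":0,"y":0.07,"z":2.09,"ax":0,"ay":0,"az":0},{"grip":15,"x":0,"y":0.07,"z":2.09,"ax":0,"ay":0,"az":0},{"grip":15,"x":0,"y":0.07,"z":2.09,"ax":0,"ay":0,"az":0},{"grip":15,"x":0,"y":0.07,"z":2.09,"ax":0,"ay":0,"az":0},{"grip":15,"x":0,"y":0.07,"z":2.09,"ax":0,"ay":0,"az":0}]'; python3 -m creep '[{"grip":15,"x":0,"y":0,"z":0,"ax":0,"ay":0,"az":0},{"grip":15,"x":0,"y":0,"z":0,"ax":0,"ay":0,"az":0},{"grip":15,"x":0,"y":0,"z":0,"ax":0,"ay":0,"az":0}]';python3 -c "
from h import *
delta([454.1,303,41],.207)"
```

```text
time_s: 19.15
position: [444.1, 53.3, 209.5]
ee_rot: [1.982, 2.436, 0.001]
ft_force: [-0.6, -0.6, -0.0]
width: 28.1
gripper_force: 0.0
time_s: 19.45
position: [444.1, 53.3, 209.5]
ee_rot: [1.982, 2.437, 0.001]
ft_force: [0.4, 0.4, 7.2]
width: 25.5
gripper_force: 30.0
shift units [ 8.083  2.016 -0.084] az units -0.014 tool y deg 11.7 zdir [ 0.001  0.    -1.   ] q6 -0.23
```

```bash
python3 -m creep '[{"grip":15,"x":0,"y":0,"z":-0.8,"ax":0,"ay":0,"az":0},{"grip":15,"x":0,"y":0,"z":-2.2,"ax":0,"ay":0,"az":0},{"grip":15,"x":0.8,"y":0.2,"z":-3.2,"ax":0,"ay":0,"az":0},{"grip":15,"x":2.3,"y":0.6,"z":-3.3,"ax":0,"ay":0,"az":0},{"grip":15,"x":3.8,"y":1,"z":-3.3,"ax":0,"ay":0,"az":0},{"grip":15,"x":5.3,"y":1.4,"z":-3.3,"ax":0,"ay":0,"az":0},{"grip":15,"x":6.8,"y":1.7,"z":-3.3,"ax":0,"ay":0,"az":0},{"grip":15,"x":7.9,"y":2,"z":-3.2,"ax":0,"ay":0,"az":0}]'; python3 -m creep '[{"grip":15,"x":0.18,"y":0.02,"z":0.4,"ax":0,"ay":0,"az":0},{"grip":15,"x":0.18,"y":0.02,"z":1.4,"ax":0,"ay":0,"az":0},{"grip":15,"x":0.18,"y":0.02,"z":2.3,"ax":0,"ay":0,"az":0},{"grip":15,"x":0.18,"y":0.02,"z":2.8,"ax":0,"ay":0,"az":0},{"grip":15,"x":0.18,"y":0.02,"z":2.95,"ax":0,"ay":0,"az":0},{"grip":15,"x":0.18,"y":0.02,"z":3,"ax":0,"ay":0,"az":0},{"grip":15,"x":0.18,"y":0.02,"z":3,"ax":0,"ay":0,"az":0}]'; python3 -c "
from h import *
delta([454.1,303,41.5],.207)"
```

```text
time_s: 20.25
position: [453.9, 300.0, 305.3]
ee_rot: [1.981, 2.438, 0.001]
ft_force: [0.2, -0.9, -1.1]
width: 25.5
gripper_force: 30.0
time_s: 20.95
position: [454.1, 302.7, 215.5]
ee_rot: [1.983, 2.437, 0.001]
ft_force: [-0.5, 0.4, -0.3]
width: 25.3
gripper_force: 30.0
shift units [ 0.008 -0.002  0.099] az units -0.016 tool y deg 11.7 zdir [ 0.001  0.    -1.   ] q6 0.26
```

```bash
python3 -m creep '[{"grip":15,"x":0,"y":0,"z":0.06,"ax":0,"ay":0,"az":0},{"grip":15,"x":0,"y":0,"z":0.1,"ax":0,"ay":0,"az":0},{"grip":15,"x":0,"y":0,"z":0.105,"ax":0,"ay":0,"az":0},{"grip":15,"x":0,"y":0,"z":0.105,"ax":0,"ay":0,"az":0}]'; python3 -m creep '[{"grip":50,"x":0,"y":0,"z":0,"ax":0,"ay":0,"az":0},{"grip":50,"x":0,"y":0,"z":0,"ax":0,"ay":0,"az":0},{"grip":50,"x":0,"y":0,"z":0,"ax":0,"ay":0,"az":0},{"grip":50,"x":0,"y":0,"z":-0.6,"ax":0,"ay":0,"az":0},{"grip":50,"x":0,"y":0,"z":-1.8,"ax":0,"ay":0,"az":0},{"grip":50,"x":0,"y":0,"z":-3.2,"ax":0,"ay":0,"az":0},{"grip":50,"x":0,"y":0,"z":-4,"ax":0,"ay":0,"az":0},{"grip":50,"x":0,"y":0,"z":-4,"ax":0,"ay":0,"az":0}]';python3 -c "
from h import *
delta([616,110,160],0.2)"
```

```text
time_s: 21.35
position: [454.1, 302.9, 212.5]
ee_rot: [1.982, 2.437, 0.002]
ft_force: [0.5, -0.9, 5.8]
width: 25.7
gripper_force: 30.0
time_s: 22.15
position: [454.1, 303.1, 335.0]
ee_rot: [1.981, 2.435, 0.008]
ft_force: [-0.2, -0.1, -0.7]
width: 49.6
gripper_force: 0.0
shift units [-7.409  3.939  0.143] az units 0.037 tool y deg 11.8 zdir [ 0.005  0.003 -1.   ] q6 0.26
```

```bash
python3 -m creep '[{"grip":50,"x":-1.3,"y":0.3,"z":0,"ax":0,"ay":0,"az":0.5},{"grip":50,"x":-2.7,"y":0.7,"z":0,"ax":0,"ay":0,"az":1},{"grip":50,"x":-4.2,"y":1,"z":0,"ax":0,"ay":0,"az":1.47},{"grip":50,"x":-5.7,"y":1.3,"z":0,"ax":0,"ay":0,"az":1.47},{"grip":50,"x":-7.2,"y":1.6,"z":0,"ax":0,"ay":0,"az":1.47},{"grip":80,"x":-8.6,"y":1.8,"z":0,"ax":0,"ay":0,"az":1.47},{"grip":85,"x":-9.5,"y":1.9,"z":0,"ax":0,"ay":0,"az":1.47},{"grip":85,"x":-9.5,"y":1.9,"z":0,"ax":0,"ay":0,"az":1.47}]';python3 -m creep '[{"grip":85,"x":0,"y":0,"z":0,"ax":0,"ay":0,"az":0},{"grip":85,"x":0,"y":0,"z":0,"ax":0,"ay":0,"az":0}]'; python3 shot.py w8;python3 -m creep '[{"grip":85,"x":0,"y":1.4,"z":0,"ax":0,"ay":0,"az":0},{"grip":85,"x":0,"y":2.8,"z":0,"ax":0,"ay":0,"az":0},{"grip":85,"x":0,"y":4,"z":0,"ax":0,"ay":0,"az":0},{"grip":85,"x":0,"y":4,"z":0,"ax":0,"ay":0,"az":0},{"grip":85,"x":0,"y":4,"z":0,"ax":0,"ay":0,"az":0}]'; python3 shot.py w9
python3 - <<'E'
from ov import *
out=np.zeros((600,800,3),np.uint8)
for i in (8,9):
    c=pickle.load(open(f"pics/w{i}.pkl","rb")); im=cv2.imread(f"pics/w{i}_raw.png")
    u=proj(c,[615.4,109.5,60]); x=int(u[0]-65); y=int(u[1]-65)
    print(i,x,y)
    x=max(0,min(x,560-133)); y=max(0,min(y,420-133)); print(x,y)
    out[0:399,(i-8)*400:(i-8)*400+399]=cv2.resize(im[y:y+133,x:x+133],(399,399),interpolation=cv2.INTER_CUBIC)
cv2.imwrite("pics/c2.png",out[:400])
E
```

```text
time_s: 22.95
position: [568.6, 32.5, 330.5]
ee_rot: [-2.225, -2.217, 0.002]
ft_force: [-0.2, 1.1, -0.5]
width: 68.6
gripper_force: 0.0
time_s: 23.15
position: [567.5, 36.3, 331.2]
ee_rot: [-2.22, -2.221, 0.001]
ft_force: [-0.1, -0.4, -0.8]
width: 82.4
gripper_force: 0.0
[567.5  36.3 331.2]
time_s: 23.7
position: [687.6, 36.6, 331.0]
ee_rot: [-2.219, -2.222, 0.001]
ft_force: [-0.7, 0.6, 0.5]
width: 84.7
gripper_force: 0.0
[687.6  36.6 331. ]
8 275 74
275 74
9 129 74
129 74
```

View pics/c2.png

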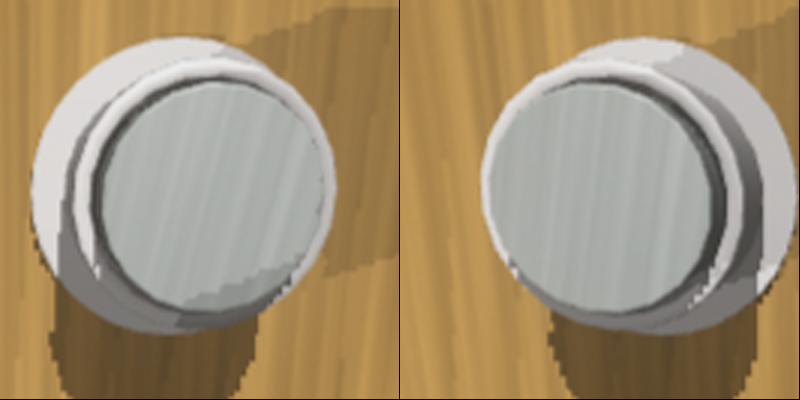

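The plate's top disc is centred at (214,196) in the left view and (599,197) in the right view.

Run:
```python
from ov import *
c8,c9=[pickle.load(open(f"pics/w{i}.pkl","rb")) for i in (8,9)]
f=lambda u,v,x:(x+(u+.5)/3-.5,74+(v+.5)/3-.5)
x,e=tri((c8,f(214,196.5,275)),(c9,f(199.5,197,129))); print("plate top",x.round(1),round(e,2))
delta([x[0],x[1],100],0.0)
```

```text
plate top [618.3 110.2  67.9] 0.02
shift units [ 2.459 -2.28   2.014] az units 0.008 tool y deg 0.1 zdir [-0.001  0.    -1.   ] q6 -0.04
```

```bash
python3 -m creep '[{"grip":85,"x":1.1,"y":-1,"z":0.2,"ax":0,"ay":0,"az":0},{"grip":85,"x":2.2,"y":-2,"z":0.6,"ax":0,"ay":0,"az":0},{"grip":85,"x":2.46,"y":-2.29,"z":1.2,"ax":0,"ay":0,"az":0},{"grip":85,"x":2.46,"y":-2.29,"z":1.9,"ax":0,"ay":0,"az":0},{"grip":85,"x":2.46,"y":-2.29,"z":2,"ax":0,"ay":0,"az":0},{"grip":85,"x":2.46,"y":-2.29,"z":2,"ax":0,"ay":0,"az":0}]';python3 -c "
from h import *
delta([618.3,110.2,77.5],0.0)"
```

```text
time_s: 24.35
position: [618.7, 109.4, 272.1]
ee_rot: [-2.221, -2.221, 0.001]
ft_force: [-0.5, 0.3, 0.1]
width: 85.2
gripper_force: 0.0
shift units [ 0.027 -0.008  0.785] az units 0.000 tool y deg 0.0 zdir [-0.001  0.    -1.   ] q6 0.07
```

```bash
python3 -m creep '[{"grip":85,"x":0.03,"y":-0.01,"z":0.4,"ax":0,"ay":0,"az":0},{"grip":85,"x":0.03,"y":-0.01,"z":0.7,"ax":0,"ay":0,"az":0},{"grip":85,"x":0.03,"y":-0.01,"z":0.77,"ax":0,"ay":0,"az":0},{"grip":85,"x":0.03,"y":-0.01,"z":0.77,"ax":0,"ay":0,"az":0},{"grip":85,"x":0.03,"y":-0.01,"z":0.77,"ax":0,"ay":0,"az":0}]';python3 -c "
from h import *
delta([618.3,110.2,77.2],0.0)"
```

```text
time_s: 24.85
position: [619.0, 110.1, 248.9]
ee_rot: [2.222, 2.221, 0.0]
ft_force: [-0.1, 0.2, -0.5]
width: 85.0
gripper_force: 0.0
shift units [ 0.003 -0.023  0.023] az units -0.003 tool y deg -0.0 zdir [ 0.  0. -1.] q6 0.07
```

```bash
python3 -m creep '[{"grip":85,"x":0,"y":-0.02,"z":0.025,"ax":0,"ay":0,"az":0},{"grip":70,"x":0,"y":-0.02,"z":0.025,"ax":0,"ay":0,"az":0},{"grip":62,"x":0,"y":-0.02,"z":0.025,"ax":0,"ay":0,"az":0},{"grip":50,"x":0,"y":-0.02,"z":0.025,"ax":0,"ay":0,"az":0},{"grip":50,"x":0,"y":-0.02,"z":0.025,"ax":0,"ay":0,"az":0},{"grip":50,"x":0,"y":-0.02,"z":0.025,"ax":0,"ay":0,"az":0},{"grip":50,"x":0,"y":-0.02,"z":0.025,"ax":0,"ay":0,"az":0}]'; python3 shot.py w10
python3 - <<'E'
from ov import *
delta([629.7,-101.3,53.5],0)
E
```

```text
time_s: 25.55
position: [618.2, 110.2, 248.0]
ee_rot: [2.222, 2.221, 0.0]
ft_force: [0.3, 0.3, -1.0]
width: 58.9
gripper_force: 30.0
[618.2 110.2 248. ]
shift units [-7.05   0.382  0.783] az units -0.001 tool y deg -0.0 zdir [ 0.  0. -1.] q6 0.07
```

```bash
python3 -m creep '[{"grip":50,"x":0,"y":0,"z":-0.15,"ax":0,"ay":0,"az":0},{"grip":50,"x":0,"y":0,"z":-0.35,"ax":0,"ay":0,"az":0},{"grip":50,"x":0,"y":0,"z":-0.7,"ax":0,"ay":0,"az":0},{"grip":50,"x":0,"y":0,"z":-1.2,"ax":0,"ay":0,"az":0},{"grip":50,"x":0,"y":0,"z":-1.8,"ax":0,"ay":0,"az":0},{"grip":50,"x":0,"y":0,"z":-2,"ax":0,"ay":0,"az":0},{"grip":50,"x":0,"y":0,"z":-2,"ax":0,"ay":0,"az":0}]'; python3 shot.py w11
```

```text
time_s: 26.3
position: [618.2, 110.2, 309.5]
ee_rot: [2.22, 2.22, 0.003]
ft_force: [-0.2, -0.6, -1.2]
width: 59.3
gripper_force: 30.0
[618.2 110.2 309.5]
```

View pics/w11.png

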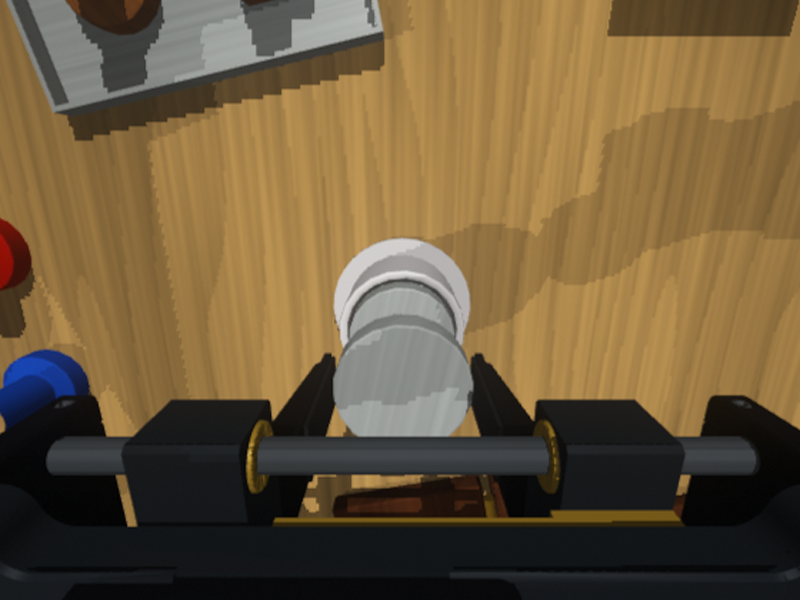

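The plate is held flat at (403,385), and the next plate has risen in the tube at (402,300). I carry it to the bed.

```bash
python3 -m creep '[{"grip":50,"x":-1.1,"y":0.05,"z":0,"ax":0,"ay":0,"az":0},{"grip":50,"x":-2.5,"y":0.15,"z":0,"ax":0,"ay":0,"az":0},{"grip":50,"x":-3.9,"y":0.2,"z":0,"ax":0,"ay":0,"az":0},{"grip":50,"x":-5.3,"y":0.3,"z":0,"ax":0,"ay":0,"az":0},{"grip":50,"x":-6.6,"y":0.38,"z":0.3,"ax":0,"ay":0,"az":0},{"grip":50,"x":-7.05,"y":0.38,"z":1.2,"ax":0,"ay":0,"az":0},{"grip":50,"x":-7.05,"y":0.38,"z":1.2,"ax":0,"ay":0,"az":0},{"grip":50,"x":-7.05,"y":0.38,"z":1.2,"ax":0,"ay":0,"az":0}]';python3 -m creep '[{"grip":50,"x":0,"y":0,"z":0,"ax":0,"ay":0,"az":0},{"grip":50,"x":0,"y":0,"z":0,"ax":0,"ay":0,"az":0}]'; python3 shot.py w12
python3 - <<'E'
from ov import *
delta([629.7,-101.3,53],0)
c=pickle.load(open("pics/w12.pkl","rb")); im=cv2.imread("pics/w12.png"); draw(im,c,M[5:6]+[([circ(30,16+ctrl.get_state()['position'][2]-196)],(629.7,-101.3),0)],1/.7); cv2.imwrite("pics/w12o.png",im)
E
```

```text
time_s: 27.15
position: [629.5, -101.2, 271.3]
ee_rot: [-2.221, -2.219, 0.001]
ft_force: [-0.4, 0.1, -0.4]
width: 59.2
gripper_force: 30.0
time_s: 27.35
position: [629.8, -100.3, 272.9]
ee_rot: [2.219, 2.222, 0.001]
ft_force: [0.2, 0.6, -1.8]
width: 59.3
gripper_force: 30.0
[ 629.8 -100.3  272.9]
shift units [-0.03  -0.011  1.628] az units 0.007 tool y deg 0.1 zdir [ 0.001 -0.    -1.   ] q6 -0.26
```

View pics/w12o.png

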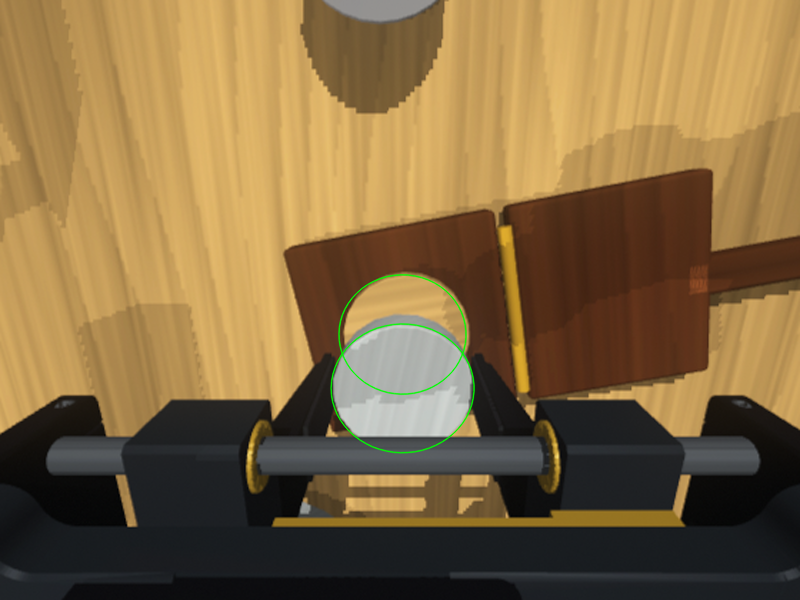

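The bed at (404,334) matches the model outline, and the plate at (403,387) sits right for a vertical descent.

```bash
python3 -m creep '[{"grip":50,"x":-0.03,"y":0,"z":0.7,"ax":0,"ay":0,"az":0},{"grip":50,"x":-0.03,"y":0,"z":1.2,"ax":0,"ay":0,"az":0},{"grip":50,"x":-0.03,"y":0,"z":1.45,"ax":0,"ay":0,"az":0},{"grip":50,"x":-0.03,"y":0,"z":1.52,"ax":0,"ay":0,"az":0},{"grip":50,"x":-0.03,"y":0,"z":1.52,"ax":0,"ay":0,"az":0},{"grip":50,"x":-0.03,"y":0,"z":1.52,"ax":0,"ay":0,"az":0}]';python3 -c "
from h import *
delta([629.9,-101.3,53],0)"
```

```text
time_s: 28.0
position: [629.8, -102.2, 226.9]
ee_rot: [2.221, 2.221, 0.001]
ft_force: [0.9, -0.0, -1.1]
width: 59.4
gripper_force: 30.0
shift units [0.031 0.    0.097] az units -0.001 tool y deg -0.0 zdir [ 0.001 -0.    -1.   ] q6 -0.26
```

```bash
python3 -m creep '[{"grip":50,"x":0.03,"y":0,"z":0.05,"ax":0,"ay":0,"az":0},{"grip":50,"x":0.03,"y":0,"z":0.08,"ax":0,"ay":0,"az":0},{"grip":50,"x":0.03,"y":0,"z":0.095,"ax":0,"ay":0,"az":0},{"grip":50,"x":0.03,"y":0,"z":0.095,"ax":0,"ay":0,"az":0}]'
```

```text
time_s: 28.4
position: [629.6, -101.3, 224.1]
ee_rot: [2.221, 2.221, 0.001]
ft_force: [-1.8, 1.2, 4.5]
width: 59.2
gripper_force: 30.0
```

```bash
python3 -m creep '[{"grip":64,"x":0,"y":0,"z":0,"ax":0,"ay":0,"az":0},{"grip":75,"x":0,"y":0,"z":0,"ax":0,"ay":0,"az":0},{"grip":75,"x":0,"y":0,"z":0,"ax":0,"ay":0,"az":0},{"grip":75,"x":0,"y":0,"z":-0.5,"ax":0,"ay":0,"az":0},{"grip":75,"x":0,"y":0,"z":-1.5,"ax":0,"ay":0,"az":0},{"grip":75,"x":-0.5,"y":0,"z":-2.8,"ax":0,"ay":0,"az":0},{"grip":75,"x":-1.7,"y":0,"z":-3.8,"ax":0,"ay":0,"az":0},{"grip":75,"x":-2.5,"y":0,"z":-4.6,"ax":0,"ay":0,"az":0}]'; python3 -m creep '[{"grip":75,"x":-0.5,"y":-1.3,"z":-0.5,"ax":0,"ay":0,"az":0},{"grip":75,"x":-0.5,"y":-1.3,"z":-0.5,"ax":0,"ay":0,"az":0},{"grip":75,"x":-0.5,"y":-1.3,"z":-0.5,"ax":0,"ay":0,"az":0}]';python3 shot.py w13
python3 - <<'E'
from ov import *
c=pickle.load(open("pics/w13.pkl","rb")); im=cv2.imread("pics/w13.png"); p=(629.7,-101.3)
draw(im,c,[([circ(36,28),circ(30,44)],p,0)],1/.7)
t=cv2.cvtColor(ctrl.snapshot("top"),cv2.COLOR_RGB2BGR)
t1=cv2.resize(t[90:250,170:490],(800,400),interpolation=cv2.INTER_CUBIC)
u=proj(c,[*p,30])/.7; x,y=int(max(0,min(u[0]-130,540))),int(max(0,min(u[1]-100,400))); print(x,y)
out=np.zeros((600,800,3),np.uint8); out[:400]=t1; out[400:600,:260]=im[y:y+200,x:x+260]
raw=cv2.imread("pics/w13.png"); out[400:600,270:530]=raw[y:y+200,x:x+260]
cv2.imwrite("pics/c3.png",out)
E
```

```text
time_s: 29.2
position: [629.3, -177.6, 365.0]
ee_rot: [2.219, 2.22, 0.002]
ft_force: [0.8, 0.0, -0.6]
width: 75.1
gripper_force: 0.0
time_s: 29.5
position: [590.0, -191.7, 378.0]
ee_rot: [2.222, 2.219, 0.001]
ft_force: [-0.7, 0.6, 0.8]
width: 75.2
gripper_force: 0.0
[ 590.  -191.7  378. ]
325 70
```

View pics/c3.png

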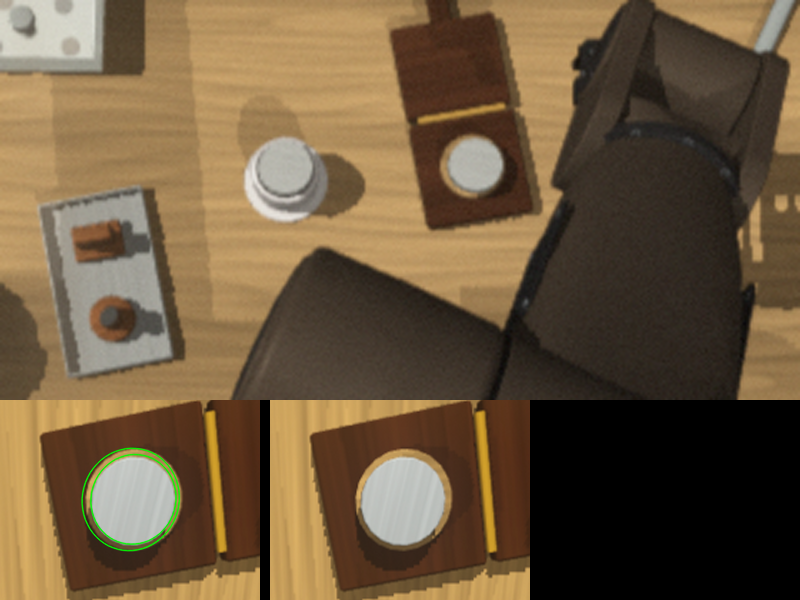

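The top crop shows both stamps standing in the rectangular tray at (98,240) and (113,318), the holder with the risen plate at (287,165), and the plate on the bed at (474,164). I've used all my pictures, so I check centring numerically from directly above.

```bash
python3 -m creep '[{"grip":75,"x":0.25,"y":1,"z":0.7,"ax":0,"ay":0,"az":0},{"grip":75,"x":0.25,"y":1.33,"z":1.7,"ax":0,"ay":0,"az":0},{"grip":75,"x":0.25,"y":1.33,"z":2.6,"ax":0,"ay":0,"az":0},{"grip":75,"x":0.25,"y":1.33,"z":2.6,"ax":0,"ay":0,"az":0},{"grip":75,"x":0.25,"y":1.33,"z":2.6,"ax":0,"ay":0,"az":0},{"grip":75,"x":0.25,"y":1.33,"z":2.6,"ax":0,"ay":0,"az":0}]';python3 shot.py w14
cat > cen.py <<'E'
from ov import *
from scipy.optimize import least_squares
import sys
n=sys.argv[1]; c=pickle.load(open(f"pics/{n}.pkl","rb")); im=cv2.imread(f"pics/{n}_raw.png")
h=cv2.cvtColor(im,cv2.COLOR_BGR2HSV).astype(int); p0=np.array([629.7,-101.3])
def fit(P,r0):
    f=lambda q:np.hypot(P[:,0]-q[0],P[:,1]-q[1])-q[2]
    s=least_squares(f,[*p0,r0],loss='soft_l1',f_scale=.5); return s.x.round(2),len(P),np.abs(f(s.x)).mean().round(2)
A,B,prof=[],[],[]
for a in np.arange(0,2*np.pi,np.pi/60):
    d=np.array([np.cos(a),np.sin(a)]); rr=np.arange(15,46,.25)
    g=np.array([h[tuple(np.round(proj(c,[*(p0+r*d),44])).astype(int)[::-1])] for r in rr])
    pl=g[:,1]<60
    k=np.argmax(~pl)
    if pl[0] and k: A.append(p0+d*(rr[k]-.125))
    g=np.array([h[tuple(np.round(proj(c,[*(p0+r*d),28])).astype(int)[::-1])] for r in rr])
    bed=(g[:,2]>120); k=len(rr)-1-np.argmax(bed[::-1])
    bed=(g[:,2]>120)&(g[:,1]>=60); bed[rr>40]=False
    if bed.any(): k=np.flatnonzero(bed)[-1]; B.append(p0+d*(rr[k]+.125))
    if len(A)%15==1: prof.append((round(np.degrees(a)),g[::8].tolist()))
print("plate",fit(np.array(A),30)); print("bed",fit(np.array(B),36))
B=np.array(B)-p0; print([(round(np.degrees(np.arctan2(b[1],b[0]))),round(np.hypot(*b),1)) for b in B[::6]])
E
python3 cen.py w14; python3 cen.py w13
```

```text
time_s: 30.2
position: [630.9, -183.7, 299.9]
ee_rot: [2.22, 2.22, 0.001]
ft_force: [-0.0, -1.1, -0.4]
width: 75.2
gripper_force: 0.0
[ 630.9 -183.7  299.9]
plate (array([ 629.67, -102.61,   29.58]), 120, np.float64(0.23))
bed (array([ 632.11, -100.99,   35.55]), 90, np.float64(0.34))
[(0, np.float64(38.1)), (18, np.float64(37.9)), (36, np.float64(37.6)), (54, np.float64(37.1)), (72, np.float64(36.9)), (90, np.float64(35.9)), (108, np.float64(35.4)), (126, np.float64(34.4)), (144, np.float64(33.6)), (162, np.float64(33.1)), (180, np.float64(33.6)), (-162, np.float64(33.1)), (-81, np.float64(33.6)), (-36, np.float64(37.9)), (-18, np.float64(37.9))]
plate (array([ 629.41, -102.68,   29.71]), 120, np.float64(0.22))
bed (array([ 631.99, -101.01,   35.56]), 83, np.float64(0.36))
[(0, np.float64(38.1)), (18, np.float64(38.1)), (36, np.float64(37.6)), (54, np.float64(36.9)), (72, np.float64(36.6)), (90, np.float64(35.9)), (108, np.float64(34.6)), (126, np.float64(34.9)), (144, np.float64(33.4)), (162, np.float64(33.4)), (180, np.float64(32.9)), (-63, np.float64(33.6)), (-33, np.float64(38.1)), (-15, np.float64(38.1))]
```

```bash
sed -i 's/if pl\[0\] and k: A/if k: A/; s/^print("plate".*/if len(A)>10: print("plate",fit(np.array(A),30))\nprint("bed",fit(np.array(B),36))/' cen.py; python3 cen.py w5; python3 cen.py w2; python3 -c "
from h import *
delta([629.6,-102.6,80],0)"
```

```text
bed (array([ 631.68, -100.98,   36.12]), 120, np.float64(0.47))
[(0, np.float64(37.9)), (18, np.float64(38.1)), (36, np.float64(37.1)), (54, np.float64(37.9)), (72, np.float64(37.4)), (90, np.float64(36.6)), (108, np.float64(35.4)), (126, np.float64(35.6)), (144, np.float64(36.1)), (162, np.float64(34.1)), (180, np.float64(33.9)), (-162, np.float64(34.1)), (-144, np.float64(34.6)), (-126, np.float64(33.6)), (-108, np.float64(34.6)), (-90, np.float64(35.4)), (-72, np.float64(36.1)), (-54, np.float64(37.6)), (-36, np.float64(38.1)), (-18, np.float64(38.1))]
shift units [ 2.711 -0.053  1.635] az units -0.000 tool y deg -0.0 zdir [ 0.002 -0.001 -1.   ] q6 -0.38Traceback (most recent call last):
  File "cen.py", line 12, in <module>
    g=np.array([h[tuple(np.round(proj(c,[*(p0+r*d),44])).astype(int)[::-1])] for r in rr])
                ~^^^^^^^^^^^^^^^^^^^^^^^^^^^^^^^^^^^^^^^^^^^^^^^^^^^^^^^^^^^
IndexError: index 560 is out of bounds for axis 1 with size 560
```

The bed's true centre is (632,-101) and the plate is at (629.5,-102.6), about 3 mm off. I regrip it and shift it.

```bash
python3 -m creep '[{"grip":80,"x":1.2,"y":-0.02,"z":0,"ax":0,"ay":0,"az":0},{"grip":80,"x":2.5,"y":-0.05,"z":0.4,"ax":0,"ay":0,"az":0},{"grip":80,"x":2.71,"y":-0.05,"z":1.2,"ax":0,"ay":0,"az":0},{"grip":80,"x":2.71,"y":-0.05,"z":1.6,"ax":0,"ay":0,"az":0},{"grip":80,"x":2.71,"y":-0.05,"z":1.7,"ax":0,"ay":0,"az":0},{"grip":80,"x":2.71,"y":-0.05,"z":1.7,"ax":0,"ay":0,"az":0},{"grip":80,"x":2.71,"y":-0.05,"z":1.7,"ax":0,"ay":0,"az":0}]';python3 -c "
from h import *
delta([629.6,-102.6,53.2],0)"
```

```text
time_s: 30.95
position: [629.2, -103.4, 248.4]
ee_rot: [2.222, 2.219, 0.001]
ft_force: [0.6, -0.7, -0.7]
width: 80.2
gripper_force: 0.0
shift units [0.03  0.006 0.807] az units -0.009 tool y deg -0.1 zdir [ 0.001 -0.    -1.   ] q6 -0.27
```

```bash
python3 -m creep '[{"grip":80,"x":0.03,"y":0,"z":0.4,"ax":0,"ay":0,"az":0},{"grip":80,"x":0.03,"y":0,"z":0.7,"ax":0,"ay":0,"az":0},{"grip":80,"x":0.03,"y":0,"z":0.8,"ax":0,"ay":0,"az":0},{"grip":66,"x":0.03,"y":0,"z":0.8,"ax":0,"ay":0,"az":0},{"grip":50,"x":0.03,"y":0,"z":0.8,"ax":0,"ay":0,"az":0},{"grip":50,"x":0.03,"y":0,"z":0.8,"ax":0,"ay":0,"az":0},{"grip":50,"x":0.03,"y":0,"z":0.8,"ax":0,"ay":0,"az":0},{"grip":50,"x":0.03,"y":0,"z":0.8,"ax":0,"ay":0,"az":0}]';python3 -c "
from h import *
p=ctrl.get_state()['position'];delta([632,-101,p[2]-171],0)"
```

```text
time_s: 31.75
position: [629.0, -101.6, 223.8]
ee_rot: [2.221, 2.221, 0.001]
ft_force: [0.2, -0.8, 1.0]
width: 59.2
gripper_force: 30.0
shift units [0.021 0.095 0.   ] az units -0.001 tool y deg -0.0 zdir [ 0.001 -0.    -1.   ] q6 -0.26
```

```bash
python3 -m creep '[{"grip":50,"x":0,"y":0,"z":-0.08,"ax":0,"ay":0,"az":0},{"grip":50,"x":0.03,"y":0.04,"z":-0.1,"ax":0,"ay":0,"az":0},{"grip":50,"x":0.055,"y":0.083,"z":-0.1,"ax":0,"ay":0,"az":0},{"grip":50,"x":0.055,"y":0.083,"z":-0.1,"ax":0,"ay":0,"az":0},{"grip":50,"x":0.055,"y":0.083,"z":-0.04,"ax":0,"ay":0,"az":0},{"grip":50,"x":0.055,"y":0.083,"z":-0.01,"ax":0,"ay":0,"az":0},{"grip":50,"x":0.055,"y":0.083,"z":-0.005,"ax":0,"ay":0,"az":0},{"grip":50,"x":0.055,"y":0.083,"z":-0.005,"ax":0,"ay":0,"az":0}]'; python3 -m creep '[{"grip":64,"x":0,"y":0,"z":0,"ax":0,"ay":0,"az":0},{"grip":75,"x":0,"y":0,"z":0,"ax":0,"ay":0,"az":0},{"grip":75,"x":0,"y":0,"z":0,"ax":0,"ay":0,"az":0},{"grip":75,"x":0,"y":0,"z":-0.5,"ax":0,"ay":0,"az":0},{"grip":75,"x":0,"y":0,"z":-1.5,"ax":0,"ay":0,"az":0},{"grip":75,"x":-1.3,"y":0,"z":-2.5,"ax":0,"ay":0,"az":0},{"grip":75,"x":-2.7,"y":0,"z":-2.5,"ax":0,"ay":0,"az":0},{"grip":75,"x":-2.7,"y":0,"z":-2.5,"ax":0,"ay":0,"az":0}]'; python3 -m creep '[{"grip":75,"x":0,"y":0,"z":0,"ax":0,"ay":0,"az":0},{"grip":75,"x":0,"y":0,"z":0,"ax":0,"ay":0,"az":0}]';python3 shot.py w15; python3 cen.py w15
```

```text
time_s: 32.55
position: [631.4, -99.9, 223.8]
ee_rot: [-2.222, -2.221, -0.0]
ft_force: [-1.7, -0.3, 2.3]
width: 59.3
gripper_force: 30.0
time_s: 33.35
position: [631.3, -185.0, 301.0]
ee_rot: [2.223, 2.215, 0.002]
ft_force: [-0.7, 1.2, -1.0]
width: 74.9
gripper_force: 0.0
time_s: 33.55
position: [631.4, -180.3, 298.9]
ee_rot: [-2.221, -2.221, -0.0]
ft_force: [-0.1, 0.6, 0.1]
width: 75.0
gripper_force: 0.0
[ 631.4 -180.3  298.9]
plate (array([ 631.3 , -100.9 ,   29.57]), 120, np.float64(0.22))
bed (array([ 632.09, -100.84,   35.54]), 97, np.float64(0.52))
[(0, np.float64(38.1)), (18, np.float64(37.9)), (36, np.float64(37.4)), (54, np.float64(37.1)), (72, np.float64(36.9)), (90, np.float64(35.9)), (108, np.float64(35.4)), (126, np.float64(34.4)), (144, np.float64(33.6)), (162, np.float64(33.1)), (180, np.float64(33.6)), (-162, np.float64(33.1)), (-144, np.float64(30.4)), (-105, np.float64(31.4)), (-39, np.float64(37.4)), (-21, np.float64(37.9)), (-3, np.float64(38.1))]
```

```bash
python3 -c "
from bench import ctrl
print(ctrl.close_job())"
```

```text
the job is handed in; nothing more can be done
None
```

I handed in the job at about 34 s: the cutters are in the round tray, the stamps are handles up in the rectangular one, and the top plate is flat on the press bed, about 1 mm off centre. I never went near the tureen, and after letting go of the square cutter I took no clear picture of it.

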